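# Probe the dry-bath well and log its depth on the height stand

## Robot

A 6-joint arm with a two-finger parallel gripper is mounted at the origin on the work surface. World frame = base frame: x ahead of the robot, y to its left, z up, the work surface at z = 0. Lengths are in m, angles in rad, forces in N, time in s.
With the tool pointing down it reaches from about 0.275 to 0.775 m from the base axis. Payload 14.6 kg.
Tool frame: the origin (TCP) lies between the finger pads; the fingertips stand 22 mm ahead of it and the grasp point (between the pads) lies 3 mm ahead of it (manip.nose_length is the distance from the TCP to the fingertips, in m); z points along the fingers, y is the direction in which the jaws open and shut (so a half turn about z gives the same grasp; the last joint's range is limited). The gripper opens to 85 mm and grips with 20 to 120 N. Pads are 22 mm wide; open, the fingers measure 114 mm over their backs; the gripper's body (76 mm by 85 mm) begins 54 mm behind the grasp point. The pads swing forward as they close: fully open they stand 13 mm farther back than shut.
Start: joints at [-1.427, 0.263, -0.048, 1.259, 0, 1.415], TCP at [0.155, -0.502, 0.253] pointing down, gripper open.
Joint ranges: [-2.65, 2.65], [-0.89, 1.7], [-1.18, 1.37], [-2.13, 2.11], [-1.35, 1.29], [-3.14, 3.14]. Speed limits (rad/s): [1.89, 1.89, 2.57, 2.79, 3.14, 3.14].

## Interface

Orientations are given as a unit quaternion [w, x, y, z].
In Python, from plant import manip gives the robot as it stands. The module is installed in compiled form; this text tells all that it offers.
- The arm moves only by the tool apply_moves, never from a script. Its argument "rows" is a list of rows, each an object of numbers: "dx", "dy", "dz": the shift along the world's x, y, z in mm; "roll": the turn about the world's z in degrees; "fingers": the closure in counts, from 0 (fully open) to 255 (shut). A call has 1 to 8 rows; each row is the pose to reach, as a shift and turn from the pose commanded when the call began; what a row does not reach only later rows make up. A row lasts 1/12 s, in which the tool goes at most 41.7 mm and 7.16 degrees, less where a joint would pass 70% of its speed; a pose out of reach is approached as far as the arm can. A call with a gripper value outside its range is refused whole. The fingers move at their own pace and stop on an object; "squeeze" is the grip in N (left out, the last holds). Time passes only in rows, so rows that repeat a pose let the fingers close. It gives the time, the measured TCP pose, the force and the opening at its end, in the units of the state.
- manip.sense(): the state, without advancing time (a new reading comes with each control period).
- manip.snapshot(name): name is "side" or "top"; returns (picture, depth): 384x512x3 uint8, red, green, blue; 384x512 float32, m along the optical axis (not along the pixel's ray), 0 where there is no reading.
- manip.calibration(name): a dict with "K" (3x3 intrinsics, pixels), "origin" and "rotation" of the camera in the world. Camera axes: x right, y up, looking along -z (the intrinsics and any distortion apply to the point x, -y, -z); pixel columns grow to the right and rows downward; lengths in m; the calibration is good to about 2 mm. A picture is of the moment at which its call begins. calibration takes no time and is no camera call.
- manip.job_done(): hands the job in, once; it reports no verdict.
The state is a dict: "time": time; "qpos": joint angles; "dq": joint speeds; "joint_efforts": joint torques, N m; "tool_pos": TCP position; "tool_rot": TCP orientation; "ft_force": force on the tool from outside, world axes, zero at the start; "ft_torque": the same for the moment, N m; "finger_gap": finger opening in m.
Only numpy, scipy, OpenCV 4.12 (cv2) and the standard library are available. Lean on these libraries where they do the work, as an engineer would, in place of code of your own. Each camera call takes 0.05 s, during which the arm holds its last target.

## Task

Take the depth rod with the orange head from the blue tube rack and push it gently, tip first, down the blue-ringed well of the aluminium block until it rests on the bottom, never pressing on the bottom with more than 25 N; the well grips the rod, so it does not drop by itself, and how deep the well is can only be felt. Let go of the rod and leave it standing there, then slide the pointer of the height stand up until its needle is level with the very top of the rod and let go of it. Leave the tubes and everything else on the bench where they are.

Things in the scene. Friction and masses are not known exactly. Their poses are not given: they have to be found in the camera images.
- rod_head (a point): centre of the orange head (cylinder, 20 mm diameter, 30 mm tall) of the loose steel depth rod, 130 mm long, 55 to 100 g: 12 mm shank with black rings every 10 mm, the lowest 12 mm tapering to 6 mm. z points up along the rod. It starts upright, 40 mm deep in a hole of the rack, its head clear above the rack
- rod_top (a point): centre of the flat top face of the rod's orange head, 15 mm above rod_head
- rod_tip (a point): the rod's lower end, on its axis, 115 mm below rod_head
- well_mouth (a point): centre of the mouth (15 mm round) of the blue-ringed vertical well in the top of the fixed aluminium block (100 x 80 mm, top at 80 mm). Blind, 30 to 60 mm deep, differing from run to run. Two sprung bars 12 mm below the mouth grip the rod: entering and sliding take 1 to 10 N, and it stays where left. At the bottom the force rises steeply, tens of N per mm
- rack: the blue tube rack, 80 x 170 x 55 mm, fixed, origin at the centre of its underside, long side along its y. The rod stands 55 mm from the centre towards -y; two capped tubes stand in the other half
- tube_a: loose clear tube with green cap, 82 mm tall, 15 mm diameter, in the rack; origin at its lower end
- tube_b: loose clear tube with red cap, 82 mm tall, 15 mm diameter, in the rack; origin at its lower end
- pointer_grip (a point): centre of the green grip block (26 mm along x, 14 along y, 30 tall) of the height stand's pointer; pinch it across y from above. Red needle at this same height, pointing to -x. The fixed post (14 mm square, 220 mm tall) is 90 mm away towards +x. The pointer slides straight up and down, takes about 3 N to move and stays where left
- pointer (a joint): height of the pointer on its post, in m: 0 (needle 100 mm above the bench) to 0.10 (needle 200 mm above the bench)
Mind the look-alikes: they are no part of the job. What is shaped like the part that bears pointer_grip but brown or purple is not meant.

How it is judged:
On the way, in this order (a step that is already met when the one before it is completed fails the run):
1. the rod stands in the well, its tip on the bottom (horizontal distance between rod_tip and well_mouth below 0.004 m and distance between rod_tip and spacer_c0 below 0.0125 m and angle between rod_head's own z axis and vertical below 0.12 rad), for 0.2 s.
2. then the needle is level with the top of the rod, within 4 mm (z of rod_top in the frame of pointer_grip between -0.004 and 0.004 m), for 0.2 s.
At the end, for the whole second after the job is handed in: The rod stands upright in the well (tip within 4 mm of the well's axis, tilt under 0.12 rad) with its tip within 2.5 mm of the bottom; the pointer's needle is within 4 mm of the height of the rod's top; both are let go and at rest (all of step 1 and all of step 2 and velocity of joint pointer between -0.005 and 0.005 m/s); the robot touches nothing.
It fails at once if the rod presses on the bottom of the well with more than 25 N (contact force between spacer_c0 and anything else above 25 N).
It fails at once if a tube, the flask, tip box, beaker, pipette or pen is moved by more than 20 mm (distance of any of tube_a, tube_b, flask, tip_box, beaker, pipette, pen from where it was at the start of the episode above 0.02 m).
It also fails if it takes over 58 s, if anything falls off the work surface, if the arm or the gripper's body presses on something with over 40 N, if the wrist force passes 120 N, or if a joint passes its speed limit or range.

## Working session

There is one attempt and no reset: what is moved stays moved. The work goes in short steps, Python scripts to look and compute and a tool call to move; the robot and the scene stay as the last step left them, time stands still between calls to the robot, and variables do not carry over. Pictures are saved under pics/ and viewed, and the job is handed in when it is done.

Besides the shell and the picture viewer there is one more tool, called in YAML: its name, and indented under it one key for each argument. apply_moves: Moves the arm, as the interface text tells. Its arguments: {"type":"object","properties":{"rows":{"type":"array"},"squeeze":{"type":"number"}},"required":["rows"]}

```bash
mkdir -p pics; cat > h.py <<'E'
import numpy as np, cv2
from plant import manip
def cast(name,u,v,z=None,d=None):
    c=manip.calibration(name);K=np.array(c["K"]);R=np.array(c["rotation"]);o=np.array(c["origin"])
    r=np.array([(u-K[0,2])/K[0,0],-(v-K[1,2])/K[1,1],-1.]);w=R@r
    s=d if d is not None else (z-o[2])/w[2]
    return o+s*w
def snap(n,tag):
    p,d=manip.snapshot(n);np.savez(f"{tag}.npz",p=p,d=d);cv2.imwrite(f"pics/{tag}.png",p[:,:,::-1]);return p,d
E
python3 - <<'E'
from h import *
for n in("top","side"):
    c=manip.calibration(n);print(n,{k:np.round(v,3).tolist() if not isinstance(v,str) else v for k,v in c.items()});snap(n,n+"0")
print(manip.sense(),manip.nose_length)
E
```

```text
top {'K': [[354.016, 0.0, 258.069], [0.0, 354.016, 189.911], [0.0, 0.0, 1.0]], 'origin': [0.21, 0.15, 1.242], 'rotation': [-0.703, -0.07, 0.067, 0.705]}
side {'K': [[364.639, 0.0, 260.705], [0.0, 364.639, 195.452], [0.0, 0.0, 1.0]], 'origin': [-0.198, -0.55, 0.627], 'rotation': [0.805, 0.474, -0.189, -0.303]}
{'time': 0.1, 'qpos': array([-1.42736347e+00,  2.63507346e-01, -4.88919330e-02,  1.25936959e+00,
       -2.81390966e-05,  1.41548840e+00]), 'dq': array([ 0.00084258, -0.00054106,  0.00270038, -0.00077331, -0.00061953,
        0.00147323]), 'joint_efforts': array([ 7.17644449e-03, -6.38575459e+01,  3.85062611e+01,  1.00764603e-02,
        1.08205745e-04,  3.66135316e-05]), 'tool_pos': array([ 0.15446821, -0.50152955,  0.25284967]), 'tool_rot': array([-4.86344340e-04,  9.88864851e-01,  1.48815555e-01, -1.11820732e-05]), 'ft_force': array([-0.15186832, -1.0206253 , -0.1722324 ]), 'ft_torque': array([ 0.02417022, -0.04736969, -0.04552706]), 'finger_gap': 0.08539637081165712} 0.022
```

Rotation is a quaternion.

```bash
sed -i 's/R=np.array(c\["rotation"\])/q=np.array(c["rotation"]);R=Rot.from_quat(q[[1,2,3,0]]).as_matrix()/; 1a from scipy.spatial.transform import Rotation as Rot' h.py
python3 - <<'E'
from h import *
for n in("top","side"):
    print(n,cast(n,256,192,z=0),manip.calibration(n).keys())
E
```

```text
top [0.44523735 0.16200543 0.        ] dict_keys(['K', 'origin', 'rotation'])
side [0.57879213 0.32725541 0.        ] dict_keys(['K', 'origin', 'rotation'])
```

View pics/top0.png

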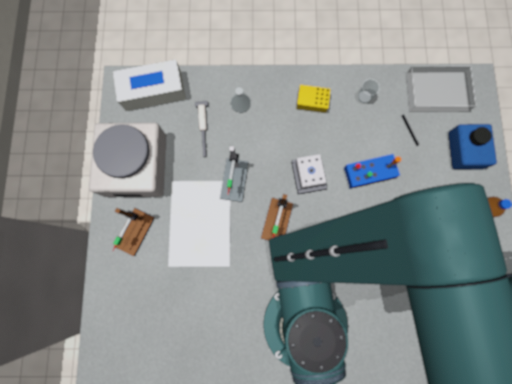

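View pics/side0.png

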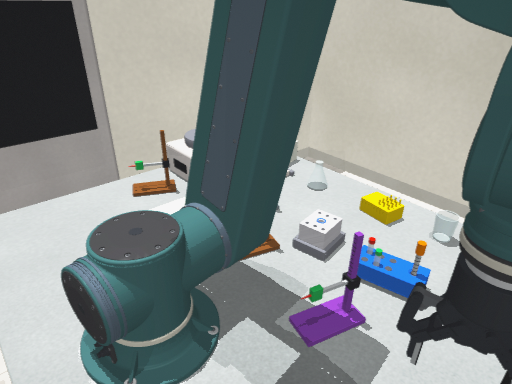

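```bash
python3 - <<'E'
from h import *
p=np.load("top0.npz")["p"][:,:,::-1]
a=cv2.resize(p[130:250,205:305],None,fx=5,fy=5,interpolation=cv2.INTER_CUBIC)
cv2.imwrite("pics/c1.png",a)
a=cv2.resize(p[140:200,285:415],None,fx=6,fy=6,interpolation=cv2.INTER_CUBIC)
cv2.imwrite("pics/c2.png",a)
E
```

```text
(no output)
```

View pics/c1.png

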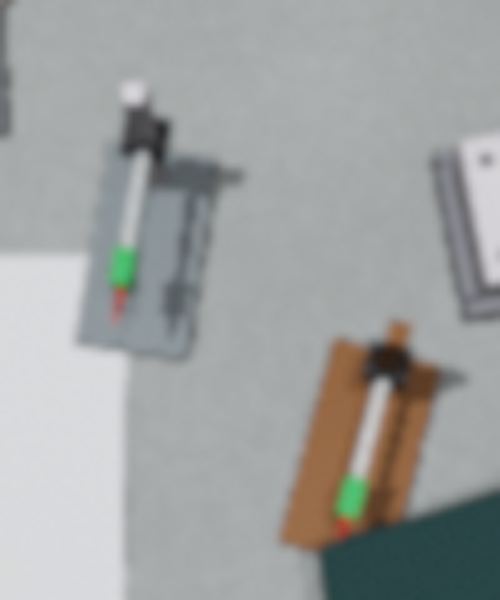

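View pics/c2.png

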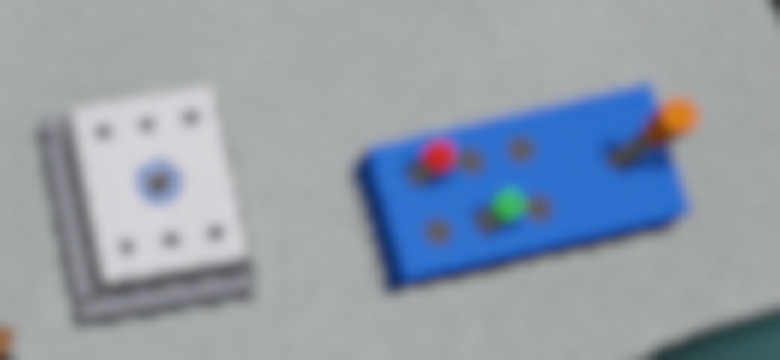

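```bash
python3 - <<'E'
from h import *
def blob(p,d,n,lo,hi,box,tag,zs):
    hsv=cv2.cvtColor(p,cv2.COLOR_RGB2HSV)
    m=cv2.inRange(hsv,lo,hi);k=np.zeros_like(m);x0,y0,x1,y1=box;k[y0:y1,x0:x1]=255;m&=k
    v,u=np.nonzero(m);
    if len(u)==0: print(tag,'none');return
    c=(u.mean(),v.mean());r=cv2.minAreaRect(np.c_[u,v].astype(np.float32))
    dd=d[v,u];dd=dd[dd>0]
    P=np.array([cast(n,a,b,d=d[b,a]) for a,b in zip(u,v) if d[b,a]>0])
    print(n,tag,len(u),np.round(c,1),r,'depth med',P.mean(0).round(4),'zmax',P[:,2].max().round(4),'zmin',P[:,2].min().round(4))
    for z in zs: print('   z',z,cast(n,*c,z=z).round(4))
for n in("top","side"):
    f=np.load(n+"0.npz");p=f["p"];d=f["d"]
    B={"top":dict(o=(385,150,405,170),w=(302,160,322,180),g=(222,170,236,195)),"side":dict(o=(410,235,432,262),w=(305,205,335,230),g=(0,0,1,1))}[n]
    blob(p,d,n,(5,150,120),(22,255,255),B['o'],'orange',(.13,.145))
    blob(p,d,n,(95,60,60),(125,255,255),B['w'],'ring',(.08,))
    blob(p,d,n,(45,110,80),(80,255,255),B['g'],'grip',(.115,.15,.18))
    blob(p,d,n,(95,150,80),(125,255,255),(335,145,410,195) if n=='top' else (340,240,435,300),'rack',(.055,))
E
```

```text
top orange 21 [397.  159.4] ((397.0, 159.5), (3.535533905029297, 4.949747085571289), 45.0) depth med [ 0.5229 -0.2926  0.1427] zmax 0.1476 zmin 0.1316
   z 0.13 [ 0.5266 -0.2977  0.13  ]
   z 0.145 [ 0.5223 -0.2917  0.145 ]
top ring 12 [311.6 170.2] ((311.5, 170.0), (5.0, 4.0), 0.0) depth med [ 0.5052 -0.0274  0.0758] zmax 0.0815 zmin 0.0673
   z 0.08 [ 0.5041 -0.0268  0.08  ]
top grip 25 [229.4 183.1] ((229.5, 183.0), (6.0, 3.0), 90.0) depth med [0.4485 0.2454 0.1366] zmax 0.1402 zmin 0.1332
   z 0.115 [0.4532 0.2473 0.115 ]
   z 0.15 [0.4456 0.2443 0.15  ]
   z 0.18 [0.4392 0.2417 0.18  ]
top rack 919 [371.8 171.2] ((371.44097900390625, 170.74917602539062), (22.50311279296875, 50.67495346069336), 76.75948333740234) depth med [ 0.5069 -0.2386  0.0527] zmax 0.0968 zmin 0.0194
   z 0.055 [ 0.5063 -0.2379  0.055 ]
side orange 117 [420.6 247.6] ((420.676513671875, 247.7941436767578), (8.48874568939209, 14.794672966003418), 14.03624439239502) depth med [ 0.5218 -0.3003  0.1344] zmax 0.1467 zmin 0.1151
   z 0.13 [ 0.5283 -0.2981  0.13  ]
   z 0.145 [ 0.5064 -0.3057  0.145 ]
side ring 25 [321.  220.4] ((321.0, 220.5), (5.0, 8.0), 90.0) depth med [ 0.5091 -0.0271  0.0794] zmax 0.0818 zmin 0.0713
   z 0.08 [ 0.5083 -0.0278  0.08  ]
grip none
side rack 1864 [390.8 272.7] ((390.50537109375, 272.7162780761719), (72.52994537353516, 34.256202697753906), 20.376434326171875) depth med [ 0.4968 -0.2571  0.0481] zmax 0.3494 zmin 0.0107
   z 0.055 [ 0.4884 -0.2618  0.055 ]
```

```bash
python3 - <<'E'
from h import *
f=np.load("side0.npz");p=f["p"];d=f["d"]
print("purple: post top",cast("side",358,234,d=d[238,358]).round(3),"grip",cast("side",316,293,d=d[293,316]).round(3), "base",cast("side",328,318,z=0.01).round(3))
f=np.load("top0.npz");p=f["p"];d=f["d"]
print("brown post",cast("top",284,197,d=d[197,284]).round(3),"brown grip",cast("top",275,230,d=d[230,275]).round(3))
for uv in [(231.5,148.5),(234,157),(232,170),(229.4,183.1)]: print(uv,d[int(uv[1]),int(uv[0])],cast("top",*uv,d=d[int(uv[1]),int(uv[0])]).round(4))
# block top
hsv=cv2.cvtColor(p,cv2.COLOR_RGB2HSV)
g=p.astype(int).min(2)
m=np.zeros(g.shape,np.uint8);m[148:192,288:332]=((g[148:192,288:332]>185)*255)
m=cv2.morphologyEx(m,cv2.MORPH_CLOSE,np.ones((9,9),np.uint8))
c=max(cv2.findContours(m,cv2.RETR_EXTERNAL,cv2.CHAIN_APPROX_NONE)[0],key=cv2.contourArea)
r=cv2.minAreaRect(c);print(r,cast("top",*r[0],z=.08).round(4))
b=cv2.boxPoints(r);W=np.array([cast("top",*q,z=.08) for q in b]);print(W.round(4),np.linalg.norm(np.diff(W,axis=0),axis=1))
# blue-weighted ring centre
for n,bx in(("top",(303,161,321,179)),("side",(308,211,334,230))):
    pp=np.load(n+"0.npz")["p"].astype(float);x0,y0,x1,y1=bx
    s=pp[y0:y1,x0:x1,2]-pp[y0:y1,x0:x1,0];s=np.clip(s-15,0,None);v,u=np.mgrid[y0:y1,x0:x1]
    c=((s*u).sum()/s.sum(),(s*v).sum()/s.sum());print(n,c,cast(n,*c,z=.08).round(4))
for n,bx in(("top",(388,150,406,168)),("side",(410,235,432,260))):
    pp=np.load(n+"0.npz")["p"].astype(float);x0,y0,x1,y1=bx
    s=np.clip(pp[y0:y1,x0:x1,0]-np.maximum(pp[y0:y1,x0:x1,2]*1.,0)-90,0,None);v,u=np.mgrid[y0:y1,x0:x1]
    c=((s*u).sum()/s.sum(),(s*v).sum()/s.sum());print(n,c,cast(n,*c,z=.13).round(4),cast(n,*c,z=.14).round(4))
E
```

```text
purple: post top [ 0.343 -0.242  0.221] grip [ 0.256 -0.222  0.107] base [ 0.302 -0.229  0.01 ]
brown post [0.388 0.078 0.22 ] brown grip [0.3   0.101 0.116]
(231.5, 148.5) 1.067992 [0.5377 0.2335 0.2183]
(234, 157) 1.1415873 [0.5334 0.2313 0.1424]
(232, 170) 1.1536239 [0.4952 0.2388 0.1227]
(229.4, 183.1) 1.1289594 [0.4482 0.2454 0.1386]
((311.2115173339844, 169.5576934814453), (29.025188446044922, 23.337820053100586), 78.69007110595703) [ 0.5065 -0.0256  0.08  ]Traceback (most recent call last):
  File "<stdin>", line 14, in <module>
  File "h.py", line 5, in cast
    c=manip.calibration(name);K=np.array(c["K"]);q=np.array(c["rotation"]);R=Rot.from_quat(q[[1,2,3,0]]).as_matrix();o=np.array(c["origin"])
ValueError: time passes only in moves, steps and waits
```

```bash
cat > h.py <<'E'
import numpy as np, cv2
from plant import manip
from scipy.spatial.transform import Rotation as Rot
C={}
for n in("top","side"):
    c=manip.calibration(n);q=np.array(c["rotation"]);C[n]=(np.array(c["K"]),Rot.from_quat(q[[1,2,3,0]]).as_matrix(),np.array(c["origin"]))
def cast(name,u,v,z=None,d=None):
    K,R,o=C[name];u=float(u);v=float(v)
    r=np.array([(u-K[0,2])/K[0,0],-(v-K[1,2])/K[1,1],-1.]);w=R@r
    s=d if d is not None else (z-o[2])/w[2]
    return o+s*w
def tri(a,b):
    A=np.zeros((3,3));B=np.zeros(3);P=[]
    for n,uv in(("top",a),("side",b)):
        o=C[n][2];w=cast(n,*uv,d=1.)-o;w/=np.linalg.norm(w);M=np.eye(3)-np.outer(w,w);A+=M;B+=M@o;P.append((o,M))
    x=np.linalg.solve(A,B);return x,[np.linalg.norm(M@(x-o)) for o,M in P]
def wc(s,bx):
    x0,y0,x1,y1=bx;v,u=np.mgrid[y0:y1,x0:x1];s=s[y0:y1,x0:x1];return ((s*u).sum()/s.sum(),(s*v).sum()/s.sum())
def blue(p): p=p.astype(float);return np.clip(p[...,2]-p[...,0]-15,0,None)
def orange(p): p=p.astype(float);return np.clip(p[...,0]-p[...,2]-90,0,None)
def green(p): p=p.astype(float);return np.clip(p[...,1]-np.maximum(p[...,0],p[...,2])-60,0,None)
def snap(n,tag):
    p,d=manip.snapshot(n);np.savez(f"{tag}.npz",p=p,d=d);cv2.imwrite(f"pics/{tag}.png",p[:,:,::-1]);return p,d
E
python3 - <<'E'
from h import *
pt=np.load("top0.npz")["p"];ps=np.load("side0.npz")["p"]
a=wc(blue(pt),(303,161,321,179));b=wc(blue(ps),(308,211,334,230));print(a,b,cast("top",*a,z=.08),cast("side",*b,z=.08),tri(a,b))
a=wc(orange(pt),(388,150,406,168));b=wc(orange(ps),(410,235,432,260));print(a,b,cast("top",*a,z=.14),cast("side",*b,z=.13),tri(a,b))
for q in cv2.boxPoints(((311.21,169.56),(29.03,23.34),78.69)): print(cast("top",*q,z=.08).round(4))
# rack orientation: long edges
for q in cv2.boxPoints(((371.44,170.75),(22.5,50.67),76.76)): print(cast("top",*q,z=.055).round(4))
a=wc(green(pt),(222,174,238,194));print(a,cast("top",*a,z=.137))
E
```

```text
(np.float64(311.0797824116047), np.float64(169.90661831368993)) (np.float64(320.8731478135164), np.float64(220.30610769786773)) [ 0.50528982 -0.02510313  0.08      ] [ 0.50814696 -0.02727698  0.08      ] (array([ 0.50668281, -0.02634309,  0.07972718]), [np.float64(0.001715602131810538), np.float64(0.0017156021318106048)])
(np.float64(397.3848531684699), np.float64(159.11437403400308)) (np.float64(421.1683993935456), np.float64(246.03313840155946)) [ 0.52460788 -0.29499069  0.14      ] [ 0.53499194 -0.29594542  0.13      ] (array([ 0.5267373 , -0.29793726,  0.13481687]), [np.float64(0.0009617677088112484), np.float64(0.0009617677088112763)])
[0.5486 0.0217 0.08  ]
[ 0.5644 -0.0567  0.08  ]
[ 0.465  -0.0722  0.08  ]
[0.4496 0.005  0.08  ]
[ 0.5265 -0.1438  0.055 ]
[ 0.5674 -0.3173  0.055 ]
[ 0.4891 -0.329   0.055 ]
[ 0.4491 -0.1576  0.055 ]
(np.float64(229.1850220264317), np.float64(183.215859030837)) [0.44813948 0.24621338 0.137     ]
```

Candidates: for the pointer, the grey stand's grip at top (229,183), against brown stands at top (275,230) and (120,238) and purple at side (316,293). I choose the grey stand. The rod is the only orange head, at top (397,159); the orange/blue bottle at (497,206) is no match. The well is the blue ring at top (311,170). The crops already confirmed these choices.

apply_moves:
  rows:
    - {"dx": 41,"dy": 0,"dz": 10,"roll": -6}
    - {"dx": 75,"dy": 20,"dz": 20,"roll": -12}
    - {"dx": 110,"dy": 40,"dz": 30,"roll": -18}
    - {"dx": 146,"dy": 62,"dz": 30,"roll": -25.5}
    - {"dx": 182,"dy": 82,"dz": 30,"roll": -25.5}
    - {"dx": 217,"dy": 104,"dz": 30,"roll": -25.5}
    - {"dx": 252,"dy": 126,"dz": 30,"roll": -25.5}
    - {"dx": 287,"dy": 148,"dz": 30,"roll": -25.5}
  squeeze: 30

```text
schema error: expected keys dx, dy, dz, roll, fingers
```

apply_moves:
  rows:
    - {"dx": 41,"dy": 0,"dz": 10,"roll": -6,"fingers": 0}
    - {"dx": 75,"dy": 20,"dz": 20,"roll": -12,"fingers": 0}
    - {"dx": 110,"dy": 40,"dz": 30,"roll": -18,"fingers": 0}
    - {"dx": 146,"dy": 62,"dz": 30,"roll": -25.5,"fingers": 0}
    - {"dx": 182,"dy": 82,"dz": 30,"roll": -25.5,"fingers": 0}
    - {"dx": 217,"dy": 104,"dz": 30,"roll": -25.5,"fingers": 0}
    - {"dx": 252,"dy": 126,"dz": 30,"roll": -25.5,"fingers": 0}
    - {"dx": 287,"dy": 148,"dz": 30,"roll": -25.5,"fingers": 0}
  squeeze: 30

```text
time: 0.77
tool_pos: [0.4403, -0.3539, 0.2831]
tool_rot: [-0.0, 0.997, -0.073, -0.0]
ft_force: [-0.1, -1.2, 0.1]
finger_gap: 0.0851
```

apply_moves:
  rows:
    - {"dx": 30,"dy": 20,"dz": 0,"roll": 0,"fingers": 0}
    - {"dx": 60,"dy": 40,"dz": -10,"roll": 0,"fingers": 0}
    - {"dx": 85,"dy": 57,"dz": -30,"roll": 0,"fingers": 0}
    - {"dx": 85,"dy": 57,"dz": -60,"roll": 0,"fingers": 0}
    - {"dx": 85,"dy": 57,"dz": -70,"roll": 0,"fingers": 0}
    - {"dx": 85,"dy": 57,"dz": -70,"roll": 0,"fingers": 0}

```text
time: 1.27
tool_pos: [0.5232, -0.2971, 0.2103]
tool_rot: [-0.001, 0.997, -0.073, -0.002]
ft_force: [0.5, -0.3, -0.2]
finger_gap: 0.0852
```

```bash
python3 - <<'E'
from h import *
p,d=snap("side","side1")
print(manip.sense()["tool_pos"],manip.sense()["time"])
cv2.imwrite("pics/s1c.png",cv2.resize(p[130:310,340:500,::-1],None,fx=3,fy=3,interpolation=cv2.INTER_CUBIC))
E
```

```text
[ 0.52343621 -0.29786502  0.21225615] 1.3167
```

View pics/s1c.png

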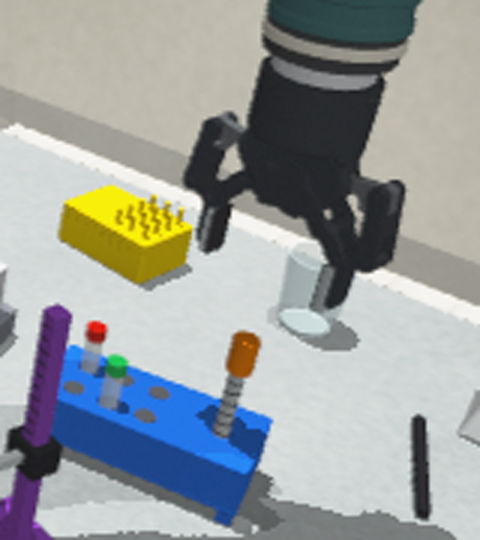

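apply_moves:
  rows:
    - {"dx": 1,"dy": 0,"dz": -25,"roll": 0,"fingers": 0}
    - {"dx": 1,"dy": 0,"dz": -50,"roll": 0,"fingers": 0}
    - {"dx": 1,"dy": 0,"dz": -70,"roll": 0,"fingers": 0}
    - {"dx": 1,"dy": 0,"dz": -79,"roll": 0,"fingers": 60}
    - {"dx": 1,"dy": 0,"dz": -79,"roll": 0,"fingers": 110}
    - {"dx": 1,"dy": 0,"dz": -79,"roll": 0,"fingers": 150}

```text
time: 1.82
tool_pos: [0.5251, -0.299, 0.1355]
tool_rot: [0.0, 0.997, -0.073, 0.0]
ft_force: [-0.3, -0.0, 0.9]
finger_gap: 0.0517
```

```bash
python3 - <<'E'
from h import *
p,d=snap("side","side2")
s=manip.sense();print(s["tool_pos"],s["time"],s["finger_gap"],s["ft_force"])
cv2.imwrite("pics/s2c.png",cv2.resize(p[150:310,340:500,::-1],None,fx=4,fy=4,interpolation=cv2.INTER_CUBIC)[:600])
E
```

```text
[ 0.52538502 -0.29907697  0.13591203] 1.8667 0.04397232978737331 [-0.37761798  0.38281045 -0.07299868]
```

View pics/s2c.png

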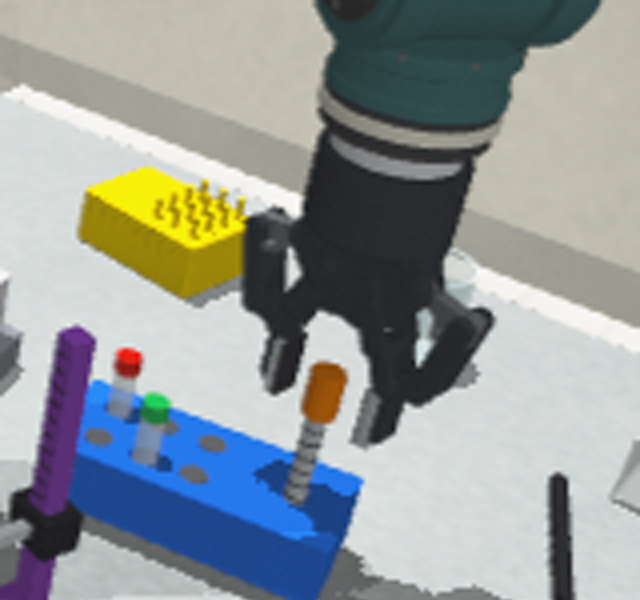

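apply_moves:
  rows:
    - {"dx": 0,"dy": 0,"dz": -1,"roll": 0,"fingers": 200}
    - {"dx": 0,"dy": 0,"dz": -1,"roll": 0,"fingers": 255}
    - {"dx": 0,"dy": 0,"dz": -1,"roll": 0,"fingers": 255}
    - {"dx": 0,"dy": 0,"dz": -1,"roll": 0,"fingers": 255}
    - {"dx": 0,"dy": 0,"dz": -1,"roll": 0,"fingers": 255}
    - {"dx": 0,"dy": 0,"dz": -1,"roll": 0,"fingers": 255}

```text
time: 2.37
tool_pos: [0.5254, -0.2984, 0.1344]
tool_rot: [0.0, 0.997, -0.073, 0.001]
ft_force: [0.4, 2.5, 6.2]
finger_gap: 0.0195
```

apply_moves:
  rows:
    - {"dx": 0,"dy": 0,"dz": 5,"roll": 0,"fingers": 255}
    - {"dx": 0,"dy": 0,"dz": 15,"roll": 0,"fingers": 255}
    - {"dx": 0,"dy": 0,"dz": 30,"roll": 0,"fingers": 255}
    - {"dx": 0,"dy": 0,"dz": 50,"roll": 0,"fingers": 255}
    - {"dx": 0,"dy": 0,"dz": 75,"roll": 0,"fingers": 255}
    - {"dx": 0,"dy": 0,"dz": 100,"roll": 0,"fingers": 255}
    - {"dx": 0,"dy": 0,"dz": 100,"roll": 0,"fingers": 255}

```text
time: 2.95
tool_pos: [0.526, -0.2994, 0.2388]
tool_rot: [0.002, 0.997, -0.073, 0.003]
ft_force: [0.7, -0.1, -0.0]
finger_gap: 0.0196
```

apply_moves:
  rows:
    - {"dx": -2,"dy": 30,"dz": 0,"roll": 0,"fingers": 255}
    - {"dx": -5,"dy": 68,"dz": 0,"roll": 0,"fingers": 255}
    - {"dx": -8,"dy": 106,"dz": 0,"roll": 0,"fingers": 255}
    - {"dx": -11,"dy": 144,"dz": 0,"roll": 0,"fingers": 255}
    - {"dx": -14,"dy": 182,"dz": 0,"roll": 0,"fingers": 255}
    - {"dx": -17,"dy": 220,"dz": 0,"roll": 0,"fingers": 255}
    - {"dx": -19,"dy": 250,"dz": 0,"roll": 0,"fingers": 255}
    - {"dx": -19,"dy": 272,"dz": 0,"roll": 0,"fingers": 255}

```text
time: 3.62
tool_pos: [0.505, -0.024, 0.234]
tool_rot: [-0.0, 0.997, -0.072, 0.0]
ft_force: [0.9, -0.5, -0.5]
finger_gap: 0.0191
```

apply_moves:
  rows:
    - {"dx": 0,"dy": 0,"dz": -10,"roll": 0,"fingers": 255}
    - {"dx": 0,"dy": 0,"dz": -20,"roll": 0,"fingers": 255}
    - {"dx": 0,"dy": 0,"dz": -20,"roll": 0,"fingers": 255}
    - {"dx": 0,"dy": 0,"dz": -20,"roll": 0,"fingers": 255}

```text
time: 3.95
tool_pos: [0.5056, -0.0264, 0.2135]
tool_rot: [0.0, 0.997, -0.073, -0.0]
ft_force: [0.4, 0.9, -1.0]
finger_gap: 0.0189
```

```bash
python3 - <<'E'
from h import *
p,d=snap("side","side3");pt,dt=snap("top","top3")
s=manip.sense();print(s["tool_pos"],s["tool_rot"],s["time"],s["finger_gap"],s["ft_force"])
a=cv2.resize(p[120:260,260:400,::-1],None,fx=4,fy=4,interpolation=cv2.INTER_CUBIC)
cv2.imwrite("pics/s3c.png",a)
b=cv2.resize(pt[120:220,260:360,::-1],None,fx=5,fy=5,interpolation=cv2.INTER_CUBIC)
cv2.imwrite("pics/t3c.png",b)
E
```

```text
[ 0.5060622  -0.02673878  0.21394673] [ 7.52949569e-05  9.97311050e-01 -7.32841790e-02  3.03598646e-04] 4.05 0.019492447979578144 [-0.04474418  0.7691922  -0.79789516]
```

View pics/s3c.png

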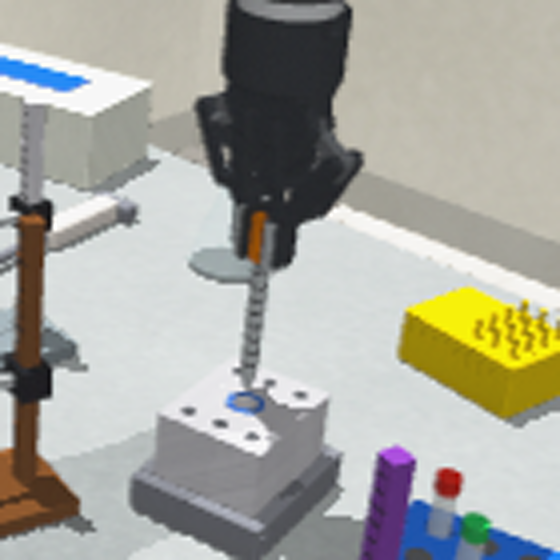

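View pics/t3c.png

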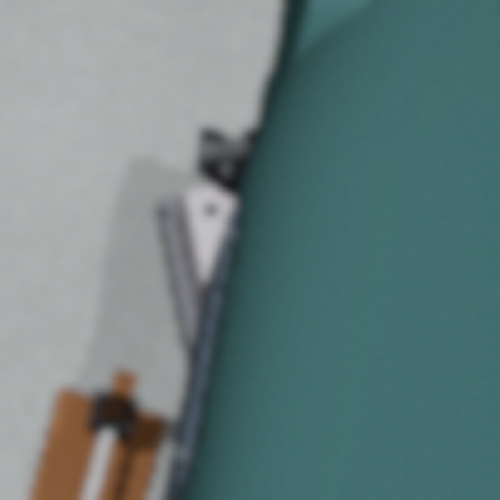

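```bash
cat >> h.py <<'E'
def proj(n,P):
    K,R,o=C[n];c=R.T@(np.array(P)-o);return np.array([K[0,0]*c[0]/-c[2]+K[0,2],K[1,1]*-c[1]/-c[2]+K[1,2]])
E
python3 - <<'E'
from h import *
p=np.load("side3.npz")["p"]
cv2.imwrite("pics/s3d.png",cv2.resize(p[165:230,300:340,::-1],None,fx=9,fy=9,interpolation=cv2.INTER_CUBIC))
for z in(.226,.211,.196,.17,.15,.13,.11,.096,.08):
    print(z,proj("side",(.506,-.0267,z)).round(1))
a=wc(orange(p),(315,165,335,190));print("orange",a)
print("ring now",wc(blue(p),(308,211,334,230)))
for v in range(174,224,2): print(v,p[v,312:336].astype(int).sum(1)//3)
E
```

```text
0.226 [325.6 173.1]
0.211 [325.  178.3]
0.196 [324.4 183.4]
0.17 [323.4 192.1]
0.15 [322.7 198.6]
0.13 [322. 205.]
0.11 [321.3 211.3]
0.096 [320.8 215.6]
0.08 [320.2 220.5]
orange (np.float64(323.68769716088326), np.float64(178.70031545741324))
ring now (np.float64(320.1582902771254), np.float64(220.44011272898075))
174 [214 217 218 217 216 216 120 106  64  38  44  68  75  74  65  48  39  41
  41  42  41  42  41  40]
176 [218 219 220 219 219 187 111 108  65  37  45  68  76  73 109 118 106  61
  40  40  41  42  84 205]
178 [218 218 218 219 218 186 121  95  56  38  57  71  78  73 107 120  78  46
  42  42  42  43 163 214]
180 [219 219 218 218 218 189 123  81  50  40  59  72  79  74 107 122  79  46
  43  43  41  45 203 219]
182 [166 166 166 166 166 166 132  77  44  40  68  76  80  96 113 122  70  42
  43  43  43  82 206 219]
184 [166 167 166 166 166 166 164 120  69  95  91  79  73  94 115 105  61  41
  42  42  42 164 215 219]
186 [168 167 167 167 167 167 164 162 160 157 155 121  87 107 119  94  58  48
  84  91 182 214 217 215]
188 [133 150 165 168 171 166 164 161 160 160 145  94  80 103 
[... 1092 characters left out ...]
 229 232 233 233 138 115 128 127 146 214 222 220 220 222
 223 220 219 220 220 220]
212 [225 229 232 233 233 232 152 101 113 126 132 128 197 230 231 225 220 219
 219 220 219 217 218 219]
214 [233 233 232 231 231 232 233 233 159 126 131 149 225 233 217 212 230 234
 234 231 226 221 220 219]
216 [231 231 231 240 235 234 234 233 199 140 146 225 233 211 143 143 174 227
 234 234 235 235 234 235]
218 [231 232 233 233 233 201 169 113  88  94  93 112 126 129 128 221 233 235
 235 235 235 175 116 105]
220 [232 233 233 232 201 166 155 145 147 146 139 133 110  84 123 130 130 223
 232 233 234 235 235 235]
222 [231 231 231 233 233 216 172 151 147 139 116  98  86 102 125 130 128 129
 129 130 130 131 131 132]
```

View pics/s3d.png

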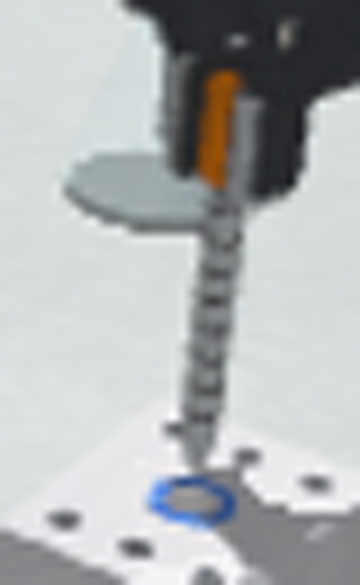

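apply_moves:
  rows:
    - {"dx": 0,"dy": 0,"dz": -4,"roll": 0,"fingers": 255}
    - {"dx": 0,"dy": 0,"dz": -8,"roll": 0,"fingers": 255}
    - {"dx": 0,"dy": 0,"dz": -12,"roll": 0,"fingers": 255}
    - {"dx": 0,"dy": 0,"dz": -15,"roll": 0,"fingers": 255}
    - {"dx": 0,"dy": 0,"dz": -18,"roll": 0,"fingers": 255}
    - {"dx": 0,"dy": 0,"dz": -18,"roll": 0,"fingers": 255}

```text
time: 4.55
tool_pos: [0.5056, -0.0264, 0.1946]
tool_rot: [-0.0, 0.997, -0.073, -0.0]
ft_force: [0.3, -0.3, -1.3]
finger_gap: 0.0193
```

```bash
python3 - <<'E'
from h import *
p,d=snap("side","side4")
s=manip.sense();print(s["tool_pos"],s["time"],s["ft_force"],s["ft_torque"])
cv2.imwrite("pics/s4d.png",cv2.resize(p[175:235,295:345,::-1],None,fx=10,fy=10,interpolation=cv2.INTER_CUBIC))
E
```

```text
[ 0.50566323 -0.02641274  0.19494788] 4.6 [-0.79083084 -0.41733148 -0.48618979] [ 0.00736049  0.01562746 -0.0341717 ]
```

View pics/s4d.png

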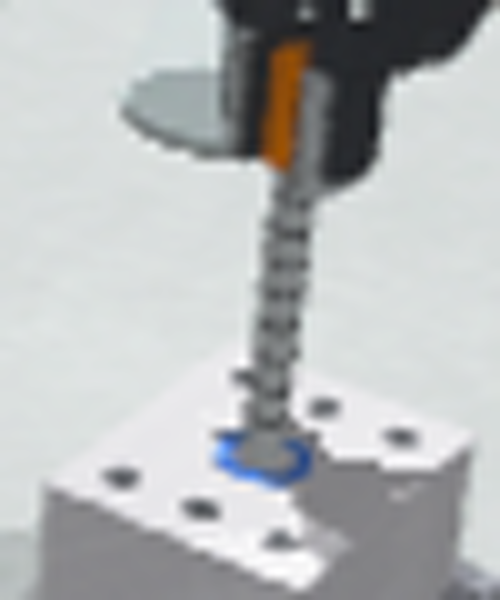

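apply_moves:
  rows:
    - {"dx": 0,"dy": 0,"dz": -1,"roll": 0,"fingers": 255}
    - {"dx": 0,"dy": 0,"dz": -2,"roll": 0,"fingers": 255}
    - {"dx": 0,"dy": 0,"dz": -3,"roll": 0,"fingers": 255}
    - {"dx": 0,"dy": 0,"dz": -4,"roll": 0,"fingers": 255}
    - {"dx": 0,"dy": 0,"dz": -4,"roll": 0,"fingers": 255}

```text
time: 5.02
tool_pos: [0.5058, -0.0264, 0.1911]
tool_rot: [0.0, 0.997, -0.073, -0.0]
ft_force: [-0.0, -0.4, 0.5]
finger_gap: 0.0189
```

apply_moves:
  rows:
    - {"dx": 0,"dy": 0,"dz": -1,"roll": 0,"fingers": 255}
    - {"dx": 0,"dy": 0,"dz": -2,"roll": 0,"fingers": 255}
    - {"dx": 0,"dy": 0,"dz": -3,"roll": 0,"fingers": 255}
    - {"dx": 0,"dy": 0,"dz": -3,"roll": 0,"fingers": 255}

```text
time: 5.35
tool_pos: [0.5058, -0.0264, 0.1881]
tool_rot: [-0.0, 0.997, -0.073, -0.0]
ft_force: [-0.1, 1.3, 1.2]
finger_gap: 0.0194
```

apply_moves:
  rows:
    - {"dx": 0,"dy": 0,"dz": -1,"roll": 0,"fingers": 255}
    - {"dx": 0,"dy": 0,"dz": -2,"roll": 0,"fingers": 255}
    - {"dx": 0,"dy": 0,"dz": -3,"roll": 0,"fingers": 255}
    - {"dx": 0,"dy": 0,"dz": -3,"roll": 0,"fingers": 255}

```text
time: 5.68
tool_pos: [0.5058, -0.0264, 0.185]
tool_rot: [-0.0, 0.997, -0.073, -0.0]
ft_force: [0.1, 0.3, -0.3]
finger_gap: 0.0191
```

apply_moves:
  rows:
    - {"dx": 0,"dy": 0,"dz": -1,"roll": 0,"fingers": 255}
    - {"dx": 0,"dy": 0,"dz": -2,"roll": 0,"fingers": 255}
    - {"dx": 0,"dy": 0,"dz": -3,"roll": 0,"fingers": 255}
    - {"dx": 0,"dy": 0,"dz": -3,"roll": 0,"fingers": 255}

```text
time: 6.02
tool_pos: [0.5058, -0.0264, 0.1821]
tool_rot: [-0.0, 0.997, -0.073, -0.0]
ft_force: [0.3, -0.1, -1.0]
finger_gap: 0.0191
```

apply_moves:
  rows:
    - {"dx": 0,"dy": 0,"dz": -1,"roll": 0,"fingers": 255}
    - {"dx": 0,"dy": 0,"dz": -2,"roll": 0,"fingers": 255}
    - {"dx": 0,"dy": 0,"dz": -3,"roll": 0,"fingers": 255}
    - {"dx": 0,"dy": 0,"dz": -3,"roll": 0,"fingers": 255}

```text
time: 6.35
tool_pos: [0.5058, -0.0264, 0.1791]
tool_rot: [0.0, 0.997, -0.073, -0.0]
ft_force: [0.5, -0.4, -1.1]
finger_gap: 0.0194
```

apply_moves:
  rows:
    - {"dx": 0,"dy": 0,"dz": -1,"roll": 0,"fingers": 255}
    - {"dx": 0,"dy": 0,"dz": -2,"roll": 0,"fingers": 255}
    - {"dx": 0,"dy": 0,"dz": -3,"roll": 0,"fingers": 255}
    - {"dx": 0,"dy": 0,"dz": -3,"roll": 0,"fingers": 255}

```text
time: 6.68
tool_pos: [0.5058, -0.0264, 0.176]
tool_rot: [-0.0, 0.997, -0.073, -0.0]
ft_force: [0.2, 0.2, -0.9]
finger_gap: 0.0187
```

```bash
python3 - <<'E'
from h import *
p,d=snap("side","side5")
s=manip.sense();print(s["tool_pos"],s["time"],s["ft_force"],s["ft_torque"],s["finger_gap"])
cv2.imwrite("pics/s5d.png",cv2.resize(p[175:235,295:345,::-1],None,fx=10,fy=10,interpolation=cv2.INTER_CUBIC))
E
```

```text
[ 0.50574442 -0.02642017  0.17611109] 6.7333 [ 0.00699073 -0.50848517 -1.61036905] [ 0.00444478 -0.07515695  0.00071454] 0.01893341677502366
```

View pics/s5d.png

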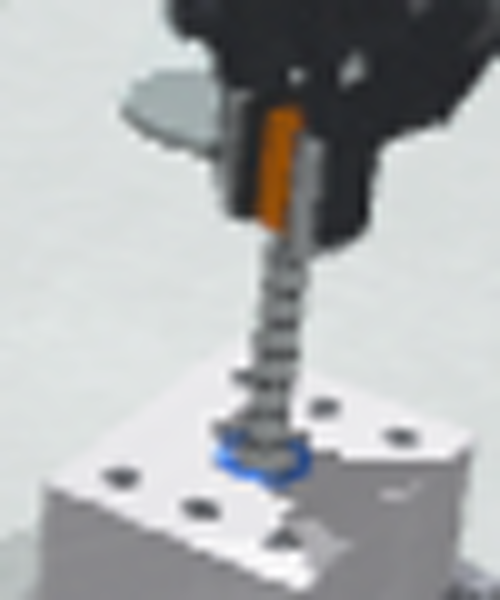

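apply_moves:
  rows:
    - {"dx": 0,"dy": 0,"dz": -1,"roll": 0,"fingers": 255}
    - {"dx": 0,"dy": 0,"dz": -2,"roll": 0,"fingers": 255}
    - {"dx": 0,"dy": 0,"dz": -3,"roll": 0,"fingers": 255}
    - {"dx": 0,"dy": 0,"dz": -4,"roll": 0,"fingers": 255}
    - {"dx": 0,"dy": 0,"dz": -4,"roll": 0,"fingers": 255}
    - {"dx": 0,"dy": 0,"dz": -4,"roll": 0,"fingers": 255}
  squeeze: 20

```text
time: 7.23
tool_pos: [0.5059, -0.0265, 0.1723]
tool_rot: [0.0, 0.997, -0.073, 0.0]
ft_force: [1.0, -0.1, 0.1]
finger_gap: 0.0194
```

apply_moves:
  rows:
    - {"dx": 0,"dy": 0,"dz": -0.4,"roll": 0,"fingers": 255}
    - {"dx": 0,"dy": 0,"dz": -0.8,"roll": 0,"fingers": 255}
    - {"dx": 0,"dy": 0,"dz": -0.8,"roll": 0,"fingers": 255}

```text
time: 7.48
tool_pos: [0.5059, -0.0264, 0.1716]
tool_rot: [0.0, 0.997, -0.073, 0.0]
ft_force: [0.3, -0.9, 4.0]
finger_gap: 0.0191
```

apply_moves:
  rows:
    - {"dx": 0,"dy": 0,"dz": 0,"roll": 0,"fingers": 255}

```text
time: 7.57
tool_pos: [0.5059, -0.0265, 0.1716]
tool_rot: [0.0, 0.997, -0.073, 0.0]
ft_force: [0.1, 0.1, 3.1]
finger_gap: 0.0187
```

apply_moves:
  rows:
    - {"dx": 0,"dy": 0,"dz": 0,"roll": 0,"fingers": 255}

```text
time: 7.65
tool_pos: [0.5059, -0.0265, 0.1715]
tool_rot: [0.0, 0.997, -0.073, 0.0]
ft_force: [-0.3, -0.1, 3.7]
finger_gap: 0.0192
```

apply_moves:
  rows:
    - {"dx": 0,"dy": 0,"dz": -0.4,"roll": 0,"fingers": 255}
    - {"dx": 0,"dy": 0,"dz": -0.4,"roll": 0,"fingers": 255}

```text
time: 7.82
tool_pos: [0.5059, -0.0264, 0.1711]
tool_rot: [0.0, 0.997, -0.073, 0.0]
ft_force: [1.1, -1.1, 3.5]
finger_gap: 0.0192
```

apply_moves:
  rows:
    - {"dx": 0,"dy": 0,"dz": -0.5,"roll": 0,"fingers": 255}
    - {"dx": 0,"dy": 0,"dz": -0.5,"roll": 0,"fingers": 255}

```text
time: 7.98
tool_pos: [0.5059, -0.0264, 0.1705]
tool_rot: [-0.0, 0.997, -0.073, 0.0]
ft_force: [0.3, 0.3, 2.0]
finger_gap: 0.019
```

apply_moves:
  rows:
    - {"dx": 0,"dy": 0,"dz": -0.6,"roll": 0,"fingers": 255}
    - {"dx": 0,"dy": 0,"dz": -0.6,"roll": 0,"fingers": 255}

```text
time: 8.15
tool_pos: [0.5058, -0.0264, 0.1699]
tool_rot: [-0.0, 0.997, -0.073, -0.0]
ft_force: [0.5, -0.8, 1.4]
finger_gap: 0.0191
```

apply_moves:
  rows:
    - {"dx": 0,"dy": 0,"dz": -0.6,"roll": 0,"fingers": 255}
    - {"dx": 0,"dy": 0,"dz": -0.6,"roll": 0,"fingers": 255}

```text
time: 8.32
tool_pos: [0.5058, -0.0264, 0.1693]
tool_rot: [-0.0, 0.997, -0.073, -0.0]
ft_force: [-0.2, 0.9, 2.2]
finger_gap: 0.0188
```

apply_moves:
  rows:
    - {"dx": 0,"dy": 0,"dz": -0.6,"roll": 0,"fingers": 255}
    - {"dx": 0,"dy": 0,"dz": -0.6,"roll": 0,"fingers": 255}

```text
time: 8.48
tool_pos: [0.5058, -0.0264, 0.1687]
tool_rot: [-0.0, 0.997, -0.073, -0.0]
ft_force: [0.9, -0.0, 2.6]
finger_gap: 0.0188
```

apply_moves:
  rows:
    - {"dx": 0,"dy": 0,"dz": -0.6,"roll": 0,"fingers": 255}
    - {"dx": 0,"dy": 0,"dz": -0.6,"roll": 0,"fingers": 255}

```text
time: 8.65
tool_pos: [0.5058, -0.0264, 0.1681]
tool_rot: [0.0, 0.997, -0.073, 0.0]
ft_force: [0.8, 0.0, 2.4]
finger_gap: 0.0191
```

apply_moves:
  rows:
    - {"dx": 0,"dy": 0,"dz": -0.6,"roll": 0,"fingers": 255}
    - {"dx": 0,"dy": 0,"dz": -0.6,"roll": 0,"fingers": 255}

```text
time: 8.82
tool_pos: [0.5058, -0.0264, 0.1675]
tool_rot: [-0.0, 0.997, -0.073, -0.0]
ft_force: [0.7, 0.0, 2.6]
finger_gap: 0.0194
```

apply_moves:
  rows:
    - {"dx": 0,"dy": 0,"dz": -0.6,"roll": 0,"fingers": 255}
    - {"dx": 0,"dy": 0,"dz": -0.6,"roll": 0,"fingers": 255}

```text
time: 8.98
tool_pos: [0.5058, -0.0264, 0.1668]
tool_rot: [-0.0, 0.997, -0.073, -0.0]
ft_force: [0.0, -0.2, 2.7]
finger_gap: 0.0191
```

apply_moves:
  rows:
    - {"dx": 0,"dy": 0,"dz": -0.6,"roll": 0,"fingers": 255}
    - {"dx": 0,"dy": 0,"dz": -0.6,"roll": 0,"fingers": 255}

```text
time: 9.15
tool_pos: [0.5058, -0.0264, 0.1663]
tool_rot: [-0.0, 0.997, -0.073, -0.0]
ft_force: [0.5, -0.1, 2.2]
finger_gap: 0.0189
```

apply_moves:
  rows:
    - {"dx": 0,"dy": 0,"dz": -0.6,"roll": 0,"fingers": 255}
    - {"dx": 0,"dy": 0,"dz": -0.6,"roll": 0,"fingers": 255}

```text
time: 9.32
tool_pos: [0.5058, -0.0264, 0.1657]
tool_rot: [-0.0, 0.997, -0.073, -0.0]
ft_force: [0.9, -0.4, 2.1]
finger_gap: 0.0191
```

apply_moves:
  rows:
    - {"dx": 0,"dy": 0,"dz": -0.6,"roll": 0,"fingers": 255}
    - {"dx": 0,"dy": 0,"dz": -0.6,"roll": 0,"fingers": 255}

```text
time: 9.48
tool_pos: [0.5058, -0.0264, 0.1651]
tool_rot: [-0.0, 0.997, -0.073, -0.0]
ft_force: [1.1, -0.3, 2.6]
finger_gap: 0.019
```

apply_moves:
  rows:
    - {"dx": 0,"dy": 0,"dz": -0.6,"roll": 0,"fingers": 255}
    - {"dx": 0,"dy": 0,"dz": -0.6,"roll": 0,"fingers": 255}

```text
time: 9.65
tool_pos: [0.5058, -0.0265, 0.1645]
tool_rot: [-0.0, 0.997, -0.073, -0.0]
ft_force: [1.0, -0.5, 1.3]
finger_gap: 0.0192
```

apply_moves:
  rows:
    - {"dx": 0,"dy": 0,"dz": -0.6,"roll": 0,"fingers": 255}
    - {"dx": 0,"dy": 0,"dz": -0.6,"roll": 0,"fingers": 255}

```text
time: 9.82
tool_pos: [0.5058, -0.0264, 0.1639]
tool_rot: [0.0, 0.997, -0.073, -0.0]
ft_force: [0.6, 0.3, 3.2]
finger_gap: 0.019
```

apply_moves:
  rows:
    - {"dx": 0,"dy": 0,"dz": -0.6,"roll": 0,"fingers": 255}
    - {"dx": 0,"dy": 0,"dz": -0.6,"roll": 0,"fingers": 255}

```text
time: 9.98
tool_pos: [0.5058, -0.0264, 0.1633]
tool_rot: [-0.0, 0.997, -0.073, -0.0]
ft_force: [1.1, -0.1, 2.4]
finger_gap: 0.0189
```

apply_moves:
  rows:
    - {"dx": 0,"dy": 0,"dz": -0.6,"roll": 0,"fingers": 255}
    - {"dx": 0,"dy": 0,"dz": -0.6,"roll": 0,"fingers": 255}

```text
time: 10.15
tool_pos: [0.5058, -0.0264, 0.1627]
tool_rot: [-0.0, 0.997, -0.073, -0.0]
ft_force: [1.6, 0.0, 2.6]
finger_gap: 0.019
```

apply_moves:
  rows:
    - {"dx": 0,"dy": 0,"dz": -0.6,"roll": 0,"fingers": 255}
    - {"dx": 0,"dy": 0,"dz": -0.6,"roll": 0,"fingers": 255}

```text
time: 10.32
tool_pos: [0.5058, -0.0264, 0.1621]
tool_rot: [-0.0, 0.997, -0.073, -0.0]
ft_force: [1.3, -0.3, 2.7]
finger_gap: 0.0191
```

apply_moves:
  rows:
    - {"dx": 0,"dy": 0,"dz": -0.6,"roll": 0,"fingers": 255}
    - {"dx": 0,"dy": 0,"dz": -0.6,"roll": 0,"fingers": 255}

```text
time: 10.48
tool_pos: [0.5058, -0.0264, 0.1615]
tool_rot: [-0.0, 0.997, -0.073, -0.0]
ft_force: [1.0, 0.3, 1.6]
finger_gap: 0.019
```

apply_moves:
  rows:
    - {"dx": 0,"dy": 0,"dz": -0.6,"roll": 0,"fingers": 255}
    - {"dx": 0,"dy": 0,"dz": -0.6,"roll": 0,"fingers": 255}

```text
time: 10.65
tool_pos: [0.5058, -0.0264, 0.1609]
tool_rot: [0.0, 0.997, -0.073, -0.0]
ft_force: [0.3, -0.1, 2.6]
finger_gap: 0.0191
```

apply_moves:
  rows:
    - {"dx": 0,"dy": 0,"dz": -0.6,"roll": 0,"fingers": 255}
    - {"dx": 0,"dy": 0,"dz": -0.6,"roll": 0,"fingers": 255}

```text
time: 10.82
tool_pos: [0.5058, -0.0264, 0.1603]
tool_rot: [0.0, 0.997, -0.073, -0.0]
ft_force: [1.2, 0.3, 1.8]
finger_gap: 0.019
```

apply_moves:
  rows:
    - {"dx": 0,"dy": 0,"dz": -0.6,"roll": 0,"fingers": 255}
    - {"dx": 0,"dy": 0,"dz": -0.6,"roll": 0,"fingers": 255}

```text
time: 10.98
tool_pos: [0.5058, -0.0264, 0.1597]
tool_rot: [-0.0, 0.997, -0.073, -0.0]
ft_force: [1.1, -1.0, 2.5]
finger_gap: 0.0193
```

apply_moves:
  rows:
    - {"dx": 0,"dy": 0,"dz": -0.6,"roll": 0,"fingers": 255}
    - {"dx": 0,"dy": 0,"dz": -0.6,"roll": 0,"fingers": 255}

```text
time: 11.15
tool_pos: [0.5058, -0.0264, 0.1591]
tool_rot: [-0.0, 0.997, -0.073, -0.0]
ft_force: [1.2, -0.4, 1.8]
finger_gap: 0.0192
```

apply_moves:
  rows:
    - {"dx": 0,"dy": 0,"dz": -0.6,"roll": 0,"fingers": 255}
    - {"dx": 0,"dy": 0,"dz": -0.6,"roll": 0,"fingers": 255}

```text
time: 11.32
tool_pos: [0.5058, -0.0264, 0.1584]
tool_rot: [-0.0, 0.997, -0.073, -0.0]
ft_force: [1.6, 0.5, 1.9]
finger_gap: 0.0191
```

apply_moves:
  rows:
    - {"dx": 0,"dy": 0,"dz": -0.6,"roll": 0,"fingers": 255}
    - {"dx": 0,"dy": 0,"dz": -0.6,"roll": 0,"fingers": 255}

```text
time: 11.48
tool_pos: [0.5058, -0.0264, 0.1579]
tool_rot: [-0.0, 0.997, -0.073, -0.0]
ft_force: [1.1, -0.3, 2.2]
finger_gap: 0.0191
```

apply_moves:
  rows:
    - {"dx": 0,"dy": 0,"dz": -0.6,"roll": 0,"fingers": 255}
    - {"dx": 0,"dy": 0,"dz": -0.6,"roll": 0,"fingers": 255}

```text
time: 11.65
tool_pos: [0.5058, -0.0264, 0.1573]
tool_rot: [0.0, 0.997, -0.073, -0.0]
ft_force: [1.3, 0.1, 2.6]
finger_gap: 0.0192
```

apply_moves:
  rows:
    - {"dx": 0,"dy": 0,"dz": -0.6,"roll": 0,"fingers": 255}
    - {"dx": 0,"dy": 0,"dz": -0.6,"roll": 0,"fingers": 255}

```text
time: 11.82
tool_pos: [0.5058, -0.0264, 0.1567]
tool_rot: [0.0, 0.997, -0.073, -0.0]
ft_force: [0.8, -0.1, 1.6]
finger_gap: 0.0193
```

apply_moves:
  rows:
    - {"dx": 0,"dy": 0,"dz": -0.6,"roll": 0,"fingers": 255}
    - {"dx": 0,"dy": 0,"dz": -0.6,"roll": 0,"fingers": 255}

```text
time: 11.98
tool_pos: [0.5058, -0.0264, 0.1561]
tool_rot: [-0.0, 0.997, -0.073, -0.0]
ft_force: [1.0, 0.7, 2.2]
finger_gap: 0.0194
```

```bash
python3 - <<'E'
from h import *
p,d=snap("side","side6")
s=manip.sense();print(s["tool_pos"],s["time"],s["ft_force"],s["ft_torque"],s["finger_gap"])
cv2.imwrite("pics/s6d.png",cv2.resize(p[175:235,295:345,::-1],None,fx=10,fy=10,interpolation=cv2.INTER_CUBIC))
E
```

```text
[ 0.50575717 -0.0264094   0.15603944] 12.0333 [ 2.1238415  -0.24857759  1.64179921] [-0.04342016 -0.23780416  0.00398264] 0.018782494638872906
```

View pics/s6d.png

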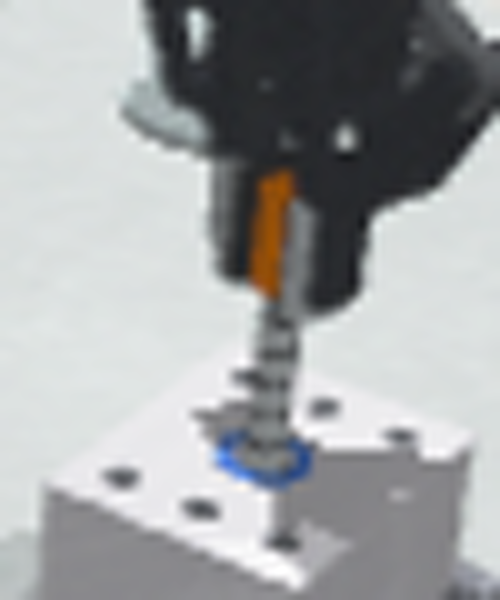

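The crop shows the rod going down with the hand, without slip: orange head bottom at about pixel (322,204), ring centre at (321,221). I continue.

apply_moves:
  rows:
    - {"dx": 0,"dy": 0,"dz": -0.6,"roll": 0,"fingers": 255}
    - {"dx": 0,"dy": 0,"dz": -0.6,"roll": 0,"fingers": 255}

```text
time: 12.2
tool_pos: [0.5058, -0.0264, 0.1555]
tool_rot: [-0.0, 0.997, -0.073, -0.0]
ft_force: [0.8, 0.2, 1.7]
finger_gap: 0.0189
```

apply_moves:
  rows:
    - {"dx": 0,"dy": 0,"dz": -0.6,"roll": 0,"fingers": 255}
    - {"dx": 0,"dy": 0,"dz": -0.6,"roll": 0,"fingers": 255}

```text
time: 12.37
tool_pos: [0.5058, -0.0264, 0.1549]
tool_rot: [0.0, 0.997, -0.073, -0.0]
ft_force: [1.0, 0.4, 2.1]
finger_gap: 0.0194
```

apply_moves:
  rows:
    - {"dx": 0,"dy": 0,"dz": -0.6,"roll": 0,"fingers": 255}
    - {"dx": 0,"dy": 0,"dz": -0.6,"roll": 0,"fingers": 255}

```text
time: 12.53
tool_pos: [0.5058, -0.0264, 0.1543]
tool_rot: [-0.0, 0.997, -0.073, -0.0]
ft_force: [1.6, -0.5, 2.6]
finger_gap: 0.019
```

apply_moves:
  rows:
    - {"dx": 0,"dy": 0,"dz": -0.6,"roll": 0,"fingers": 255}
    - {"dx": 0,"dy": 0,"dz": -0.6,"roll": 0,"fingers": 255}

```text
time: 12.7
tool_pos: [0.5058, -0.0264, 0.1537]
tool_rot: [-0.0, 0.997, -0.073, -0.0]
ft_force: [0.6, 0.7, 1.7]
finger_gap: 0.0193
```

apply_moves:
  rows:
    - {"dx": 0,"dy": 0,"dz": -0.6,"roll": 0,"fingers": 255}
    - {"dx": 0,"dy": 0,"dz": -0.6,"roll": 0,"fingers": 255}

```text
time: 12.87
tool_pos: [0.5058, -0.0264, 0.1531]
tool_rot: [-0.0, 0.997, -0.073, -0.0]
ft_force: [0.7, -1.0, 2.2]
finger_gap: 0.0193
```

apply_moves:
  rows:
    - {"dx": 0,"dy": 0,"dz": -0.6,"roll": 0,"fingers": 255}
    - {"dx": 0,"dy": 0,"dz": -0.6,"roll": 0,"fingers": 255}

```text
time: 13.03
tool_pos: [0.5058, -0.0264, 0.1525]
tool_rot: [-0.0, 0.997, -0.073, -0.0]
ft_force: [1.4, 0.0, 3.2]
finger_gap: 0.0191
```

apply_moves:
  rows:
    - {"dx": 0,"dy": 0,"dz": -0.5,"roll": 0,"fingers": 255}
    - {"dx": 0,"dy": 0,"dz": -0.5,"roll": 0,"fingers": 255}

```text
time: 13.2
tool_pos: [0.5058, -0.0264, 0.152]
tool_rot: [-0.0, 0.997, -0.073, -0.0]
ft_force: [0.5, 0.3, 4.0]
finger_gap: 0.019
```

apply_moves:
  rows:
    - {"dx": 0,"dy": 0,"dz": -0.3,"roll": 0,"fingers": 255}
    - {"dx": 0,"dy": 0,"dz": -0.3,"roll": 0,"fingers": 255}

```text
time: 13.37
tool_pos: [0.5058, -0.0264, 0.1517]
tool_rot: [-0.0, 0.997, -0.073, -0.0]
ft_force: [1.3, 0.5, 4.3]
finger_gap: 0.0188
```

apply_moves:
  rows:
    - {"dx": 0,"dy": 0,"dz": -0.3,"roll": 0,"fingers": 255}
    - {"dx": 0,"dy": 0,"dz": -0.3,"roll": 0,"fingers": 255}

```text
time: 13.53
tool_pos: [0.5059, -0.0264, 0.1515]
tool_rot: [-0.0, 0.997, -0.073, 0.0]
ft_force: [0.5, -0.4, 4.1]
finger_gap: 0.019
```

apply_moves:
  rows:
    - {"dx": 0,"dy": 0,"dz": -0.3,"roll": 0,"fingers": 255}
    - {"dx": 0,"dy": 0,"dz": -0.3,"roll": 0,"fingers": 255}

```text
time: 13.7
tool_pos: [0.5058, -0.0264, 0.1511]
tool_rot: [-0.0, 0.997, -0.073, -0.0]
ft_force: [0.7, -0.1, 3.7]
finger_gap: 0.0192
```

apply_moves:
  rows:
    - {"dx": 0,"dy": 0,"dz": -0.5,"roll": 0,"fingers": 255}
    - {"dx": 0,"dy": 0,"dz": -0.5,"roll": 0,"fingers": 255}

```text
time: 13.87
tool_pos: [0.5058, -0.0264, 0.1506]
tool_rot: [-0.0, 0.997, -0.073, -0.0]
ft_force: [0.2, -0.2, 2.7]
finger_gap: 0.0194
```

```bash
python3 - <<'E'
from h import *
p,d=snap("side","side7")
s=manip.sense();print(s["tool_pos"],s["time"],s["ft_force"],s["ft_torque"],s["finger_gap"])
cv2.imwrite("pics/s7d.png",cv2.resize(p[175:235,295:345,::-1],None,fx=10,fy=10,interpolation=cv2.INTER_CUBIC))
for k in (5,6,7):
    q=np.load(f"side{k}.npz")["p"];m=orange(q);v,u=np.nonzero(m[178:215,312:332]);print(k,v.min()+178,v.max()+178,[round(float(x),2) for x in wc(m,(312,178,332,215))])
E
```

```text
[ 0.5057881  -0.02639523  0.15056484] 13.9167 [ 0.63322514 -0.32083235  2.50495279] [ 0.00498681 -0.28678457  0.03209055] 0.019307012696773287
5 186 197 [322.33, 191.1]
6 192 203 [321.62, 197.82]
7 194 205 [321.45, 199.39]
```

View pics/s7d.png

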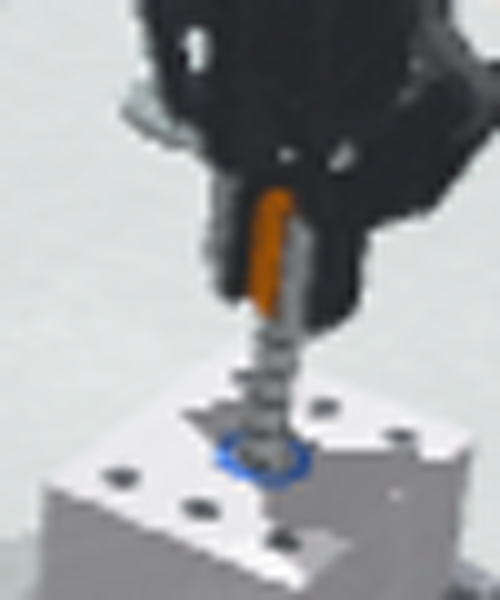

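apply_moves:
  rows:
    - {"dx": 0,"dy": 0,"dz": -0.5,"roll": 0,"fingers": 255}
    - {"dx": 0,"dy": 0,"dz": -0.5,"roll": 0,"fingers": 255}

```text
time: 14.08
tool_pos: [0.5059, -0.0264, 0.1501]
tool_rot: [-0.0, 0.997, -0.073, -0.0]
ft_force: [0.7, 0.8, 3.6]
finger_gap: 0.019
```

apply_moves:
  rows:
    - {"dx": 0,"dy": 0,"dz": -0.5,"roll": 0,"fingers": 255}
    - {"dx": 0,"dy": 0,"dz": -0.5,"roll": 0,"fingers": 255}

```text
time: 14.25
tool_pos: [0.5058, -0.0264, 0.1496]
tool_rot: [-0.0, 0.997, -0.073, -0.0]
ft_force: [0.1, -0.2, 2.2]
finger_gap: 0.0192
```

apply_moves:
  rows:
    - {"dx": 0,"dy": 0,"dz": -0.6,"roll": 0,"fingers": 255}
    - {"dx": 0,"dy": 0,"dz": -0.6,"roll": 0,"fingers": 255}

```text
time: 14.42
tool_pos: [0.5059, -0.0265, 0.149]
tool_rot: [0.0, 0.997, -0.073, 0.0]
ft_force: [0.4, 0.5, 4.5]
finger_gap: 0.019
```

apply_moves:
  rows:
    - {"dx": 0,"dy": 0,"dz": -0.4,"roll": 0,"fingers": 255}
    - {"dx": 0,"dy": 0,"dz": -0.4,"roll": 0,"fingers": 255}

```text
time: 14.58
tool_pos: [0.5061, -0.0265, 0.1489]
tool_rot: [0.0, 0.997, -0.073, 0.0]
ft_force: [-0.1, 0.9, 8.2]
finger_gap: 0.0195
```

apply_moves:
  rows:
    - {"dx": 0,"dy": 0,"dz": -0.3,"roll": 0,"fingers": 255}
    - {"dx": 0,"dy": 0,"dz": -0.3,"roll": 0,"fingers": 255}

```text
time: 14.75
tool_pos: [0.5062, -0.0265, 0.1489]
tool_rot: [0.0, 0.997, -0.073, 0.001]
ft_force: [-0.1, 0.8, 10.9]
finger_gap: 0.0187
```

apply_moves:
  rows:
    - {"dx": 0,"dy": 0,"dz": -0.3,"roll": 0,"fingers": 255}
    - {"dx": 0,"dy": 0,"dz": -0.3,"roll": 0,"fingers": 255}

```text
time: 14.92
tool_pos: [0.5063, -0.0265, 0.1488]
tool_rot: [0.0, 0.997, -0.073, 0.001]
ft_force: [-0.9, 0.8, 13.2]
finger_gap: 0.0193
```

apply_moves:
  rows:
    - {"dx": 0,"dy": 0,"dz": 0.4,"roll": 0,"fingers": 255}
    - {"dx": 0,"dy": 0,"dz": 0.8,"roll": 0,"fingers": 200}
    - {"dx": 0,"dy": 0,"dz": 0.8,"roll": 0,"fingers": 120}
    - {"dx": 0,"dy": 0,"dz": 0.8,"roll": 0,"fingers": 60}
    - {"dx": 0,"dy": 0,"dz": 0.8,"roll": 0,"fingers": 60}
    - {"dx": 0,"dy": 0,"dz": 0.8,"roll": 0,"fingers": 60}
    - {"dx": 0,"dy": 0,"dz": 0.8,"roll": 0,"fingers": 60}

```text
time: 15.5
tool_pos: [0.5057, -0.0264, 0.1487]
tool_rot: [-0.0, 0.997, -0.073, -0.0]
ft_force: [-0.9, -1.2, -0.2]
finger_gap: 0.0654
```

```bash
python3 - <<'E'
from h import *
p,d=snap("side","side8")
s=manip.sense();print(s["tool_pos"],s["time"],s["ft_force"],s["finger_gap"])
cv2.imwrite("pics/s8d.png",cv2.resize(p[165:235,285:355,::-1],None,fx=8,fy=8,interpolation=cv2.INTER_CUBIC))
E
```

```text
[ 0.50575585 -0.02641922  0.14874086] 15.55 [0.35911749 0.17081613 0.06784666] 0.06528063353231266
```

View pics/s8d.png

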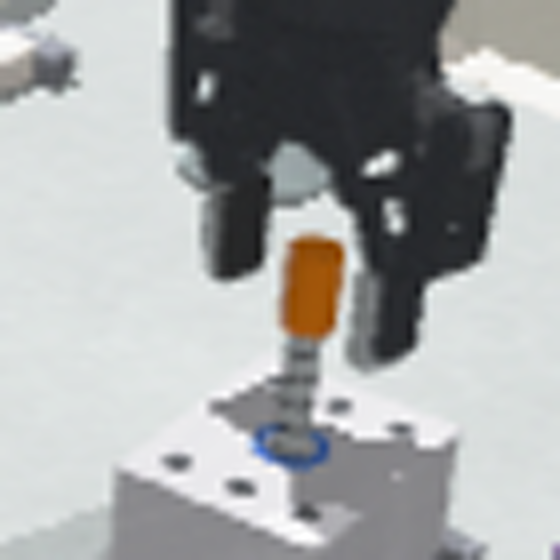

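apply_moves:
  rows:
    - {"dx": 0,"dy": 0,"dz": 15,"roll": 0,"fingers": 0}
    - {"dx": 0,"dy": 0,"dz": 40,"roll": 0,"fingers": 0}
    - {"dx": 0,"dy": 0,"dz": 80,"roll": 0,"fingers": 0}
    - {"dx": 0,"dy": 0,"dz": 115,"roll": 0,"fingers": 0}
    - {"dx": 0,"dy": 0,"dz": 125,"roll": 0,"fingers": 0}

```text
time: 15.97
tool_pos: [0.5069, -0.0266, 0.2786]
tool_rot: [0.0, 0.997, -0.073, 0.003]
ft_force: [0.7, 0.4, 0.1]
finger_gap: 0.0854
```

```bash
python3 - <<'E'
from h import *
p,d=snap("side","side9");pt,dt=snap("top","top9")
s=manip.sense();print(s["tool_pos"],s["time"],s["ft_force"],s["finger_gap"])
g=proj("side",(.448,.246,.122));print(g)
m=orange(p);v,u=np.nonzero(m[175:220,305:340]);print(u.min()+305,u.max()+305,v.min()+175,v.max()+175,wc(m,(305,175,340,220)))
for z in(.13,.1443,.1593): print(proj("side",(.506,-.0264,z)))
cv2.imwrite("pics/s9d.png",cv2.resize(p[130:240,210:340,::-1],None,fx=5,fy=5,interpolation=cv2.INTER_CUBIC))
E
```

```text
[ 0.50674542 -0.02663832  0.27589773] 16.0667 [ 0.79310525 -1.55023491 -1.25859441] 0.08526685794396975
[242.07246777 179.70446991]
321 327 195 206 (np.float64(323.53969594594594), np.float64(200.0070382882883))
[321.87917858 204.96675493]
[322.39434817 200.40137462]
[322.94249233 195.54377692]
```

View pics/s9d.png

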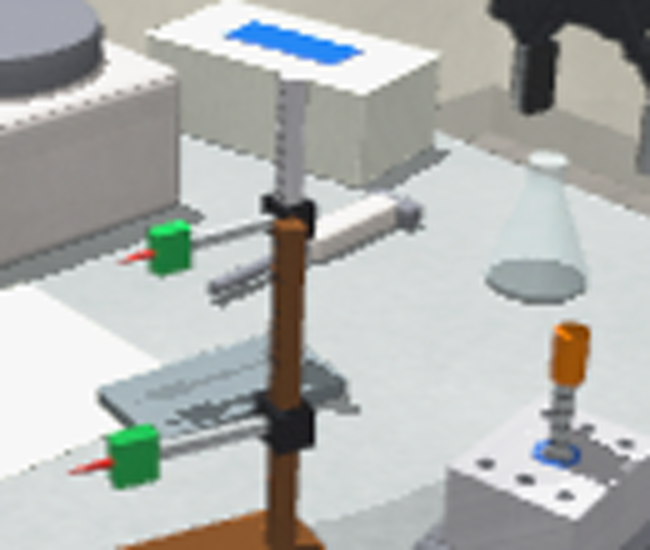

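View pics/top9.png

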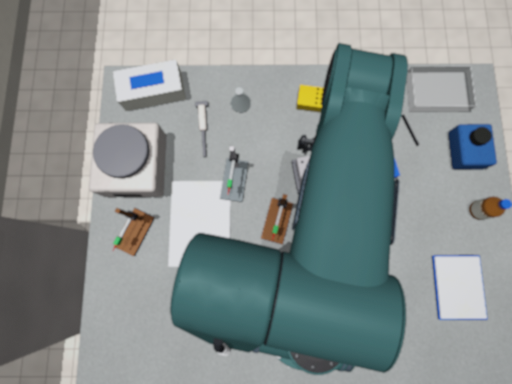

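```bash
python3 - <<'E'
from h import *
p=np.load("side9.npz")["p"];d=np.load("side9.npz")["d"];pt=np.load("top9.npz")["p"];dt=np.load("top9.npz")["d"]
b=wc(green(p),(236,170,252,188));a=wc(green(pt),(222,174,238,194));print(a,b)
x,e=tri(a,b);print("tri centre-ish",x,e)
m=green(p)[170:188,236:252]>0;v,u=np.nonzero(m);P=np.array([cast("side",i+236,j+170,d=d[j+170,i+236]) for i,j in zip(u,v)]);print(np.median(P,0),P.min(0),P.max(0))
print("rod side depth");m=orange(p)[190:210,315:332]>0;v,u=np.nonzero(m);P=np.array([cast("side",i+315,j+190,d=d[j+190,i+315]) for i,j in zip(u,v)]);print(np.median(P,0),P.min(0),P.max(0))
print(proj("side",(.4485,.2465,.137)),proj("side",(.4485,.2465,.107)),v.size)
m=green(p)[165:192,236:252]>0;v,u=np.nonzero(m);print("grip rows",v.min()+165,v.max()+165,u.min()+236,u.max()+236)
E
```

```text
(np.float64(229.19327731092437), np.float64(183.2058823529412)) (np.float64(243.48456057007127), np.float64(175.4144893111639))
tri centre-ish [0.45016956 0.24499729 0.13621256] [np.float64(0.002201825099931517), np.float64(0.0022018250999313723)]
[0.44691033 0.24060158 0.1350642 ] [0.43876585 0.23459191 0.1147989 ] [0.46409599 0.24797855 0.13836667]
rod side depth
[ 0.50107801 -0.03349474  0.15017947] [ 0.49622056 -0.03868503  0.13184429] [ 0.51408568 -0.02162892  0.16106143]
[242.05874171 175.27287037] [242.13076597 183.88245056] 73
grip rows 174 183 240 247
```

apply_moves:
  rows:
    - {"dx": -6,"dy": 30,"dz": 0,"roll": 0,"fingers": 0}
    - {"dx": -14,"dy": 68,"dz": 0,"roll": 0,"fingers": 0}
    - {"dx": -22,"dy": 106,"dz": 0,"roll": 0,"fingers": 0}
    - {"dx": -30,"dy": 144,"dz": 0,"roll": 0,"fingers": 0}
    - {"dx": -38,"dy": 182,"dz": 0,"roll": 0,"fingers": 0}
    - {"dx": -46,"dy": 220,"dz": 0,"roll": 0,"fingers": 0}
    - {"dx": -54,"dy": 250,"dz": 0,"roll": 0,"fingers": 0}
    - {"dx": -58,"dy": 272,"dz": 0,"roll": 0,"fingers": 0}

```text
time: 16.73
tool_pos: [0.4498, 0.0457, 0.2738]
tool_rot: [-0.015, 0.999, -0.048, 0.0]
ft_force: [0.4, 0.4, -0.1]
finger_gap: 0.0857
```

apply_moves:
  rows:
    - {"dx": 0,"dy": 0,"dz": -35,"roll": 0,"fingers": 0}
    - {"dx": 0,"dy": 0,"dz": -70,"roll": 0,"fingers": 0}
    - {"dx": 0,"dy": 0,"dz": -85,"roll": 0,"fingers": 0}
    - {"dx": 0,"dy": 0,"dz": -85,"roll": 0,"fingers": 0}
    - {"dx": 0,"dy": 0,"dz": -85,"roll": 0,"fingers": 0}

```text
time: 17.15
tool_pos: [0.45, 0.0458, 0.189]
tool_rot: [-0.015, 0.999, -0.048, -0.0]
ft_force: [0.2, 0.2, 0.3]
finger_gap: 0.086
```

```bash
python3 - <<'E'
from h import *
p,d=snap("side","side10")
s=manip.sense();print(s["tool_pos"],s["tool_rot"],s["time"],s["ft_force"],s["finger_gap"])
cv2.imwrite("pics/s10d.png",cv2.resize(p[100:220,190:340,::-1],None,fx=5,fy=5,interpolation=cv2.INTER_CUBIC))
E
```

```text
[0.45069671 0.04582641 0.18983544] [-1.52241011e-02  9.98732893e-01 -4.79611071e-02  7.52846466e-04] 17.2 [0.68989029 0.34216927 0.42404122] 0.08533495392062616
```

View pics/s10d.png

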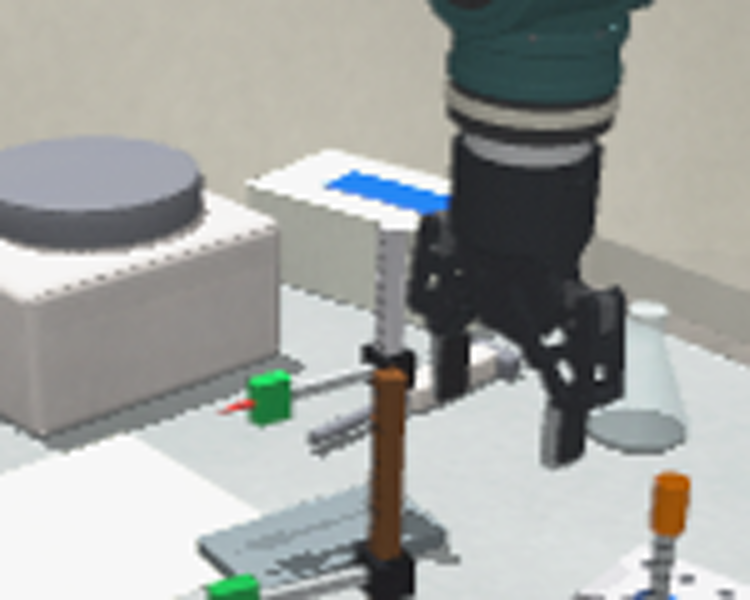

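```bash
python3 - <<'E'
from h import *
s=manip.sense();print(s["qpos"].round(3))
E
```

```text
[-0.097  0.17  -0.352  1.049  0.03   3.141]
```

apply_moves:
  rows:
    - {"dx": 0,"dy": 0,"dz": 40,"roll": 0,"fingers": 0}
    - {"dx": 0,"dy": 0,"dz": 80,"roll": 7,"fingers": 0}
    - {"dx": 0,"dy": 0,"dz": 85,"roll": 14,"fingers": 0}
    - {"dx": 0,"dy": 0,"dz": 85,"roll": 21,"fingers": 0}
    - {"dx": 0,"dy": 0,"dz": 85,"roll": 28,"fingers": 0}
    - {"dx": 0,"dy": 0,"dz": 85,"roll": 35,"fingers": 0}
    - {"dx": 0,"dy": 0,"dz": 85,"roll": 42,"fingers": 0}
    - {"dx": 0,"dy": 0,"dz": 85,"roll": 49,"fingers": 0}

```text
time: 17.87
tool_pos: [0.4509, 0.0459, 0.2756]
tool_rot: [-0.013, 0.928, 0.373, -0.005]
ft_force: [0.1, 0.3, 0.7]
finger_gap: 0.0854
```

apply_moves:
  rows:
    - {"dx": 0,"dy": 25,"dz": 0,"roll": 7,"fingers": 0}
    - {"dx": 0,"dy": 50,"dz": 0,"roll": 14,"fingers": 0}
    - {"dx": 0,"dy": 75,"dz": 0,"roll": 21,"fingers": 0}
    - {"dx": 0,"dy": 100,"dz": 0,"roll": 28,"fingers": 0}
    - {"dx": 0,"dy": 125,"dz": 0,"roll": 35,"fingers": 0}
    - {"dx": -1,"dy": 150,"dz": 0,"roll": 42,"fingers": 0}
    - {"dx": -2,"dy": 175,"dz": 0,"roll": 49,"fingers": 0}
    - {"dx": -3,"dy": 200,"dz": 0,"roll": 56,"fingers": 0}

```text
time: 18.53
tool_pos: [0.4477, 0.2474, 0.2757]
tool_rot: [-0.009, 0.644, 0.765, -0.011]
ft_force: [0.6, -0.1, 0.5]
finger_gap: 0.0848
```

apply_moves:
  rows:
    - {"dx": 0,"dy": 0,"dz": 0,"roll": 7,"fingers": 0}
    - {"dx": 0,"dy": 0,"dz": 0,"roll": 14,"fingers": 0}
    - {"dx": 0,"dy": 0,"dz": 0,"roll": 21,"fingers": 0}
    - {"dx": 0,"dy": 0,"dz": 0,"roll": 28,"fingers": 0}
    - {"dx": 0,"dy": 0,"dz": 0,"roll": 35,"fingers": 0}
    - {"dx": 0,"dy": 0,"dz": 0,"roll": 42,"fingers": 0}
    - {"dx": 0,"dy": 0,"dz": 0,"roll": 49,"fingers": 0}
    - {"dx": 0,"dy": 0,"dz": 0,"roll": 56,"fingers": 0}

```text
time: 19.2
tool_pos: [0.4479, 0.2462, 0.2756]
tool_rot: [-0.002, 0.209, 0.978, -0.014]
ft_force: [-0.5, -0.5, 0.1]
finger_gap: 0.0851
```

apply_moves:
  rows:
    - {"dx": 0,"dy": 0,"dz": -10,"roll": 7,"fingers": 0}
    - {"dx": 0,"dy": 0,"dz": -30,"roll": 14,"fingers": 0}
    - {"dx": 0,"dy": 0,"dz": -60,"roll": 15.7,"fingers": 0}
    - {"dx": 0,"dy": 0,"dz": -95,"roll": 15.7,"fingers": 0}
    - {"dx": 0,"dy": 0,"dz": -95,"roll": 15.7,"fingers": 0}
    - {"dx": 0,"dy": 0,"dz": -95,"roll": 15.7,"fingers": 0}

```text
time: 19.7
tool_pos: [0.4473, 0.246, 0.1798]
tool_rot: [-0.001, 0.077, 0.997, -0.015]
ft_force: [0.2, 0.1, 2.0]
finger_gap: 0.0851
```

```bash
python3 - <<'E'
from h import *
p,d=snap("side","side11")
s=manip.sense();print(s["tool_pos"],s["tool_rot"],s["time"],s["ft_force"],s["finger_gap"],s["qpos"].round(2))
cv2.imwrite("pics/s11d.png",cv2.resize(p[90:210,190:340,::-1],None,fx=5,fy=5,interpolation=cv2.INTER_CUBIC))
E
```

```text
[0.44810118 0.246305   0.18097621] [-5.61616369e-05  7.66647782e-02  9.96944613e-01 -1.49648911e-02] 19.75 [0.8946171  0.39409316 0.2471898 ] 0.08569400152343508 [ 0.36  0.28 -0.22  1.08 -0.03  0.51]
```

View pics/s11d.png

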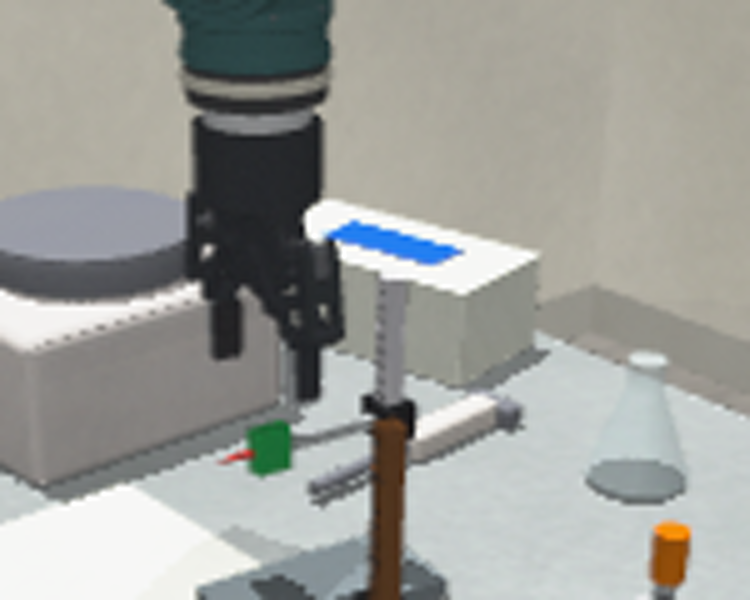

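apply_moves:
  rows:
    - {"dx": 0,"dy": -1,"dz": -20,"roll": 0,"fingers": 0}
    - {"dx": 0,"dy": -1,"dz": -40,"roll": 0,"fingers": 0}
    - {"dx": 0,"dy": -1,"dz": -50,"roll": 0,"fingers": 0}
    - {"dx": 0,"dy": -1,"dz": -55,"roll": 0,"fingers": 0}
    - {"dx": 0,"dy": -1,"dz": -55,"roll": 0,"fingers": 60}
    - {"dx": 0,"dy": -1,"dz": -55,"roll": 0,"fingers": 130}

```text
time: 20.25
tool_pos: [0.4483, 0.2455, 0.1256]
tool_rot: [0.0, 0.076, 0.997, -0.015]
ft_force: [0.3, -0.1, 0.0]
finger_gap: 0.0639
```

```bash
python3 - <<'E'
from h import *
p,d=snap("side","side12")
s=manip.sense();print(s["tool_pos"],s["tool_rot"],s["time"],s["ft_force"],s["finger_gap"])
cv2.imwrite("pics/s12d.png",cv2.resize(p[120:210,210:310,::-1],None,fx=6,fy=6,interpolation=cv2.INTER_CUBIC))
E
```

```text
[0.44829195 0.24546101 0.12548805] [ 2.30182653e-04  7.64852549e-02  9.96960671e-01 -1.48112338e-02] 20.3 [0.10221922 0.13563423 0.66350936] 0.05681289252818972
```

View pics/s12d.png

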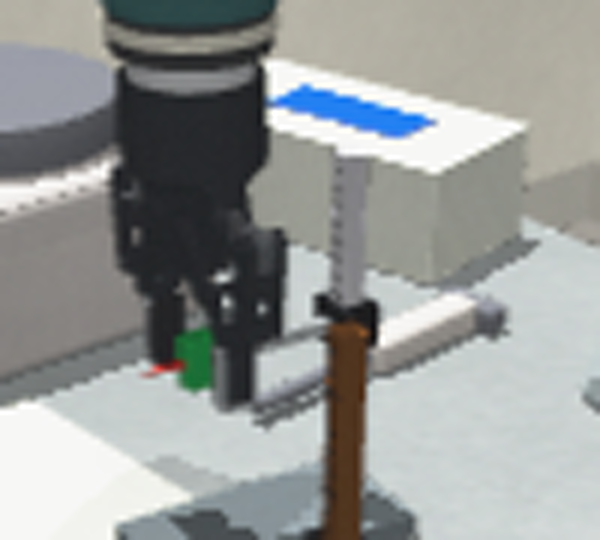

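Good straddle. I close gently.

apply_moves:
  rows:
    - {"dx": 0,"dy": 0,"dz": 0,"roll": 0,"fingers": 180}
    - {"dx": 0,"dy": 0,"dz": 0,"roll": 0,"fingers": 220}
    - {"dx": 0,"dy": 0,"dz": 0,"roll": 0,"fingers": 255}
    - {"dx": 0,"dy": 0,"dz": 0,"roll": 0,"fingers": 255}
    - {"dx": 0,"dy": 0,"dz": 0,"roll": 0,"fingers": 255}
    - {"dx": 0,"dy": 0,"dz": 0,"roll": 0,"fingers": 255}
    - {"dx": 0,"dy": 0,"dz": 0,"roll": 0,"fingers": 255}
  squeeze: 30

```text
time: 20.88
tool_pos: [0.448, 0.2471, 0.1246]
tool_rot: [-0.0, 0.076, 0.997, -0.013]
ft_force: [0.6, 14.1, 1.7]
finger_gap: 0.0134
```

apply_moves:
  rows:
    - {"dx": 0,"dy": 1,"dz": 0,"roll": 0,"fingers": 255}
    - {"dx": 0,"dy": 2,"dz": 0,"roll": 0,"fingers": 255}
    - {"dx": 0,"dy": 2,"dz": 0,"roll": 0,"fingers": 255}

```text
time: 21.13
tool_pos: [0.4479, 0.2472, 0.1243]
tool_rot: [-0.0, 0.076, 0.997, -0.015]
ft_force: [3.5, -1.8, 2.6]
finger_gap: 0.0139
```

apply_moves:
  rows:
    - {"dx": 0,"dy": 0,"dz": 3,"roll": 0,"fingers": 255}
    - {"dx": 0,"dy": 0,"dz": 8,"roll": 0,"fingers": 255}
    - {"dx": 0,"dy": 0,"dz": 14,"roll": 0,"fingers": 255}
    - {"dx": 0,"dy": 0,"dz": 20,"roll": 0,"fingers": 255}
    - {"dx": 0,"dy": 0,"dz": 26,"roll": 0,"fingers": 255}
    - {"dx": 0,"dy": 0,"dz": 32,"roll": 0,"fingers": 255}
    - {"dx": 0,"dy": 0,"dz": 36,"roll": 0,"fingers": 255}
    - {"dx": 0,"dy": 0,"dz": 36,"roll": 0,"fingers": 255}

```text
time: 21.8
tool_pos: [0.4479, 0.2472, 0.1606]
tool_rot: [-0.0, 0.077, 0.997, -0.015]
ft_force: [3.5, -0.6, 2.4]
finger_gap: 0.0137
```

apply_moves:
  rows:
    - {"dx": 0,"dy": 0,"dz": 0,"roll": 0,"fingers": 255}
    - {"dx": 0,"dy": 0,"dz": 0,"roll": 0,"fingers": 255}

```text
time: 21.97
tool_pos: [0.4479, 0.2472, 0.16]
tool_rot: [-0.0, 0.076, 0.997, -0.015]
ft_force: [6.4, 0.2, 1.6]
finger_gap: 0.014
```

```bash
python3 - <<'E'
from h import *
p,d=snap("side","side13")
s=manip.sense();print(s["tool_pos"],s["tool_rot"],s["time"],s["ft_force"],s["finger_gap"])
cv2.imwrite("pics/s13d.png",cv2.resize(p[120:220,210:340,::-1],None,fx=6,fy=6,interpolation=cv2.INTER_CUBIC))
E
```

```text
[0.44788794 0.24722855 0.15994551] [-2.61748297e-04  7.64732156e-02  9.96957683e-01 -1.50717198e-02] 22.0167 [5.98361299 0.48337799 2.05672717] 0.013661976904158796
```

View pics/s13d.png

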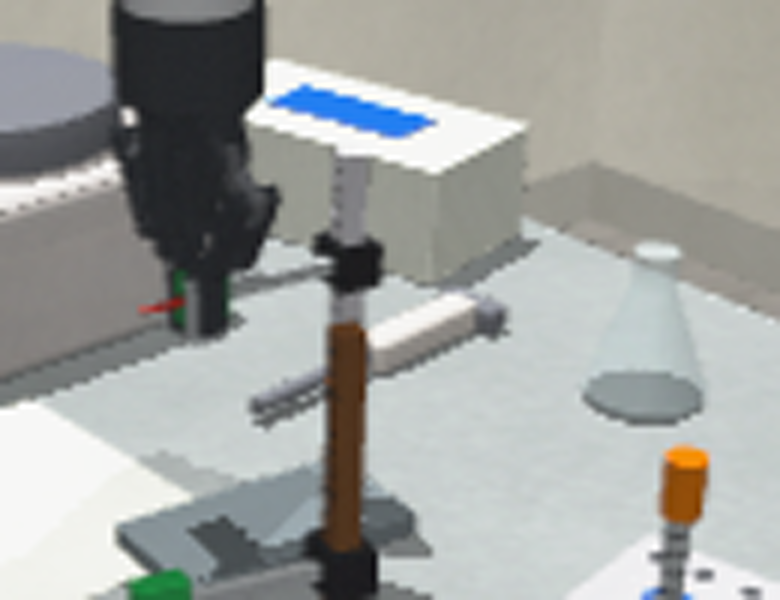

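apply_moves:
  rows:
    - {"dx": 0,"dy": 0,"dz": 1,"roll": 0,"fingers": 255}
    - {"dx": 0,"dy": 0,"dz": 1,"roll": 0,"fingers": 255}
    - {"dx": 0,"dy": 0,"dz": 1,"roll": 0,"fingers": 180}
    - {"dx": 0,"dy": 0,"dz": 1,"roll": 0,"fingers": 100}
    - {"dx": 0,"dy": 0,"dz": 1,"roll": 0,"fingers": 40}
    - {"dx": 0,"dy": 0,"dz": 1,"roll": 0,"fingers": 0}
    - {"dx": 0,"dy": 0,"dz": 1,"roll": 0,"fingers": 0}

```text
time: 22.6
tool_pos: [0.4471, 0.247, 0.1607]
tool_rot: [-0.001, 0.076, 0.997, -0.015]
ft_force: [0.1, -0.2, 0.5]
finger_gap: 0.0727
```

apply_moves:
  rows:
    - {"dx": 0,"dy": 0,"dz": 20,"roll": 0,"fingers": 0}
    - {"dx": 0,"dy": 0,"dz": 50,"roll": 0,"fingers": 0}
    - {"dx": 0,"dy": 0,"dz": 85,"roll": 0,"fingers": 0}
    - {"dx": 0,"dy": 0,"dz": 110,"roll": 0,"fingers": 0}
    - {"dx": 0,"dy": 0,"dz": 120,"roll": 0,"fingers": 0}

```text
time: 23.02
tool_pos: [0.448, 0.2474, 0.2843]
tool_rot: [0.001, 0.076, 0.997, -0.014]
ft_force: [0.6, -0.4, -0.2]
finger_gap: 0.0852
```

```bash
python3 - <<'E'
from h import *
p,d=snap("side","side14");pt,dt=snap("top","top14")
s=manip.sense();print(s["tool_pos"],s["time"],s["ft_force"],s["finger_gap"])
def edge(p,f,bx):
    x0,y0,x1,y1=bx;m=f(p)[y0:y1,x0:x1];return wc(f(p),bx),m.sum(1).round(0)
p9=np.load("side9.npz")["p"]
print("grip before",edge(p9,green,(236,165,252,190)));print("grip now",edge(p,green,(234,150,252,185)))
def col(p,u0,u1,v0,v1): 
    for v in range(v0,v1): print(v,p[v,u0:u1].astype(int).mean(0).round(0))
for n,P in(("predicted needle z .1593",(.4479,.2472,.1593)),("top +15",(.4479,.2472,.1743)),("bot",(.4479,.2472,.1443))): print(n,proj("side",P))
col(p,241,245,158,178)
print("before (pred top .1375, bot .1075)",proj("side",(.4479,.2472,.1375)),proj("side",(.4479,.2472,.1075)));col(p9,241,245,170,188)
cv2.imwrite("pics/s14d.png",cv2.resize(p[130:220,215:340,::-1],None,fx=6,fy=6,interpolation=cv2.INTER_CUBIC))
E
```

```text
[0.44796314 0.24735206 0.282472  ] 23.1167 [ 0.18013269 -0.16140579 -0.33935603] 0.08567867577423431
grip before ((np.float64(243.48456057007127), np.float64(175.4144893111639)), array([  0.,   0.,   0.,   0.,   0.,   0.,   0.,   0.,   0.,  90., 403.,
       305.,  26.,   6.,   6.,   2.,   0.,   2.,   2.,   0.,   0.,   0.,
         0.,   0.,   0.]))
grip now ((np.float64(240.5084745762712), np.float64(165.35593220338984)), array([ 0.,  0.,  0.,  0.,  0.,  0.,  0.,  0.,  0.,  0.,  0.,  0.,  0.,
        0.,  0., 38., 21.,  0.,  0.,  0.,  0.,  0.,  0.,  0.,  0.,  0.,
        0.,  0.,  0.,  0.,  0.,  0.,  0.,  0.,  0.]))
predicted needle z .1593 [241.70894081 168.70901932]
top +15 [241.66963112 164.23757659]
bot [241.74774951 173.12347456]
158 [130. 127. 125.]
159 [130. 128. 125.]
160 [130. 128. 126.]
161 [130. 128. 125.]
162 [130. 127. 124.]
163 [123. 124. 119.]
164 [ 51. 104.  66.]
165 [ 28. 106.  52.]
166 [ 28. 121.  58.]
167 [ 27. 107.  52.]
168 [ 27. 107.  52.]
169 [ 36. 106.  52.]
170 [ 30. 105.  52.]
171 [ 27. 106.  52.]
172 [ 26. 106.  52.]
173 [ 29. 106.  54.]
174 [ 64. 109.  77.]
175 [118. 123. 122.]
176 [138. 142. 142.]
177 [194. 200. 199.]
before (pred top .1375, bot .1075) [241.76518032 175.10621396] [241.84089723 183.71894588]
170 [134. 130. 128.]
171 [114. 112. 112.]
172 [114. 119. 118.]
173 [128. 135. 133.]
174 [111. 160. 126.]
175 [ 47. 222. 107.]
176 [ 37. 219. 100.]
177 [ 30. 127.  61.]
178 [ 30. 120.  58.]
179 [ 30. 119.  58.]
180 [ 40. 118.  58.]
181 [ 34. 118.  58.]
182 [ 28. 118.  58.]
183 [ 29. 118.  59.]
184 [ 63. 130.  81.]
185 [179. 194. 188.]
186 [208. 214. 214.]
187 [209. 216. 215.]
```

View pics/s14d.png

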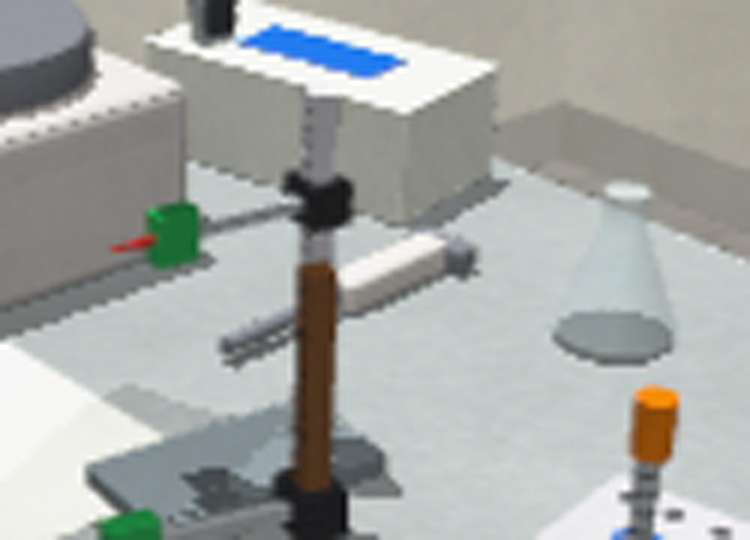

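```bash
python3 - <<'E'
from h import *
p=np.load("side14.npz")["p"].astype(float);p9=np.load("side9.npz")["p"].astype(float)
def hull(pts): return np.array([proj("side",q) for q in pts])
def rod(zt): # cyl head
    a=np.linspace(0,2*np.pi,60);return hull([(.506+.01*np.cos(t),-.0264+.01*np.sin(t),z) for t in a for z in(zt-.03,zt)])
ex=np.array([.989,-.146,0]);ey=np.array([.146,.989,0])
def box(c,z): return hull([np.array([c[0],c[1],z])+i*.013*ex+j*.007*ey+np.array([0,0,k*.015]) for i in(-1,1) for j in(-1,1) for k in(-1,1)])
def cen(H):
    h=cv2.convexHull(H.astype(np.float32));M=cv2.moments(h);return M['m10']/M['m00'],M['m01']/M['m00'],M['m00'],H.min(0).round(1),H.max(0).round(1)
def obs(w,bx): # soft mask 0..1
    x0,y0,x1,y1=bx;v,u=np.mgrid[y0:y1,x0:x1];s=w[y0:y1,x0:x1];return (s*u).sum()/s.sum(),(s*v).sum()/s.sum(),s.sum()
sat=lambda p:p.max(2)-p.min(2)
def org(p): return np.clip((p[...,0]-p[...,2]-30)/(100),0,1)
def grn(p): return np.clip((p[...,1]-p[...,0]-15)/60,0,1)
print("rod obs",obs(org(p),(314,188,334,212)),obs(org(p9),(314,188,334,212)),"pred .1593",cen(rod(.1593)),"pred .1563",cen(rod(.1563))[:2])
print("grip0 obs",obs(grn(p9),(234,168,254,190)),"pred .122",cen(box((.448,.2465),.122)))
print("grip1 obs",obs(grn(p),(234,158,254,180)),"pred .159",cen(box((.448,.2465),.159)),"pred .162",cen(box((.448,.2465),.162))[:2])
E
```

```text
rod obs (np.float64(323.64987113402054), np.float64(199.98711340206182), np.float64(77.60000000000001)) (np.float64(323.5925829198224), np.float64(200.290937581614), np.float64(76.58)) pred .1593 (322.40392954218953, 200.38759107416791, 93.63049381528981, array([318.2, 193.8]), array([326.7, 207.1])) pred .1563 (322.295224037188, 201.3506760830061)
grip0 obs (np.float64(243.59690721649483), np.float64(178.89979381443297), np.float64(80.83333333333334)) pred .122 (241.9611412896902, 179.63560468283566, 97.78439265163615, array([237.2, 173.6]), array([246.7, 185.8]))
grip1 obs (np.float64(243.57022653721683), np.float64(168.6504854368932), np.float64(77.25)) pred .159 (241.86854076087747, 168.84664944273817, 101.23567835229915, array([237. , 162.7]), array([246.7, 175.1])) pred .162 (241.86089913093173, 167.95688871149105)
```

apply_moves:
  rows:
    - {"dx": 0,"dy": 0,"dz": 0,"roll": 0,"fingers": 0}
    - {"dx": 0,"dy": 0,"dz": 0,"roll": 0,"fingers": 0}
    - {"dx": 0,"dy": 0,"dz": 0,"roll": 0,"fingers": 0}

```text
time: 23.37
tool_pos: [0.4469, 0.247, 0.2797]
tool_rot: [-0.002, 0.076, 0.997, -0.016]
ft_force: [0.4, 0.0, 0.2]
finger_gap: 0.0857
```

```bash
python3 -c "
from plant import manip
print(manip.job_done())"
```

```text
the job is handed in; nothing more can be done
None
```

The rod stands on the bottom of the blue-ringed well and the grey stand's needle is level with its top, as far as my checks can tell. I handed the job in at about 23.4 s of the 58 s; the hand-in reports no verdict.

- **Rod:** I pushed it down in steps of about 0.5 mm. The well's grip gave about 2–4 N. The force then rose to a last reading of 13 N at the wrist while the hand stopped moving, about 51 mm deep. From that I put the rod's top at about 159 mm. After release the side picture shows it upright in the well.
- **Pointer:** I raised the grey stand's pointer about 36 mm and let go. The side picture puts the needle at about 159–160 mm, within about 1 mm of the rod's top against the 4 mm allowed. Sub-pixel readings before and after the lift differ from each other by about 1 mm.
- **Hitch:** The first move to the pointer stopped short because the last joint reached its limit. I redid it with the hand turned half round; nothing was touched. The tool kept a tilt of about 1.5° afterwards, and the fingers pushed about 14 N sideways on the grip until I shifted the hand 2 mm.
- **Other things on the bench:** I did not measure whether the tubes and other objects stayed put. No unexpected forces showed up. The hand was open and clear, with near-zero force, at the end.

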